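# Make up two hand-out sets of stationery

### The job

Make up two hand-out sets on the desk, each a neat, steady pile. On the middle of the wide note pad lay the thick card pack, lengthwise along the pad, then the thin card pack squarely on it, and stand the wooden stamp upright in the middle on top; on the middle of the small square note pad lay the staple carton, square with the pad, and the eraser lengthwise on the middle of the carton. Leave the sharpener and the USB stick where they lie.

Things in the scene. Friction and masses are not known exactly. Their poses are not given: they have to be found in the camera images.
- wide_pad_top (a point): The wide note pad, a low rectangular block with a plain cover, 143 x 106 mm and 10.5 mm high, lying flat on the desk (z = 0) and stuck down. The point is the centre of its top face; its x axis runs along the 143 mm side, y along the 106 mm side, z up.
- square_pad_top (a point): The square note pad, a small thick block of notes, 77 x 77 mm and 22.5 mm high, flat on the desk and stuck down. The point is the centre of its top face; x and y run along its sides, z up.
- thick_pack_center (a point): The thick pack of printed cards held by a paper band, 56 x 91 mm and 25 mm high, flat on the desk. The point is its centre, 12.5 mm above its underside; x runs along the 56 mm side (grasp across it), y along the 91 mm side, z up. Loose, about 0.11 kg.
- thin_pack_center (a point): The thin pack of the same printed cards, 56 x 91 mm but only 15 mm high, flat on the desk. The point is its centre, 7.5 mm above its underside; x runs along the 56 mm side (grasp across it), y along the 91 mm side, z up. Loose, about 0.06 kg. Further card packs and loose cards at the far right, in the open box and in the drawer box are fixed and not meant.
- stamp_center (a point): The wooden hand stamp with a round knob, standing upright, 66 mm high: foot 27 x 48 mm and 12 mm high, neck about 18 mm thick, knob 26 mm across from 32 to 66 mm above the underside. The point is the middle of the knob on the stamp's axis, 49 mm above the underside; x runs along the 27 mm side of the foot, y along the 48 mm side, z up the knob. Loose, about 0.05 kg. Two more stamps stand at the far left of the desk (y above 0.4): they are fixed and not meant.
- carton_center (a point): The small closed staple carton, 40 x 78 mm and 30 mm high, flat on the desk. The point is its centre, 15 mm above its underside; x runs along the 40 mm side (grasp across it), y along the 78 mm side, z up. Loose, about 0.11 kg. A like carton by the back edge (x above 0.8) is fixed and not meant.
- eraser_center (a point): The eraser in its card sleeve, 23 x 58 mm and 13 mm high, flat on the desk. The point is its centre, 6.5 mm above its underside; x runs along the 23 mm side (grasp across it), y along the 58 mm side, z up. Loose, about 0.02 kg.
- sharpener: Bystander to leave alone: a small metal pencil sharpener, 15 x 25 x 14 mm, loose on the desk. Origin at the centre of its underside, y along its 25 mm side, z up.
- usb_stick: Bystander to leave alone: a USB stick, 18 x 54 x 9 mm, loose on the desk. Origin at the middle of its underside, y along its 54 mm length, z up.
Not all that is in view belongs to the job. What is shaped like the part that bears thin_pack_center but pink is not meant.

How it is judged:
By the outcome, as a careful person would: the job done as asked, in the order asked, and still so for the second after the job is handed in, with the robot touching nothing.
It also fails if it takes over 128 s, if anything falls off the work surface, if the arm or the gripper's body presses on something with over 40 N, if the wrist force passes 120 N, or if a joint passes its speed limit or range.

### The arm

A 7-joint arm with a two-finger parallel gripper is mounted at the origin on a cart in front of the work surface, level with it; the furniture and walls round the work are solid. World frame = base frame: x ahead of the robot, y to its left, z up, the work surface at z = 0. Lengths are in mm, angles in rad, forces in N, time in s.
With the tool pointing down it reaches from about 400 to 850 mm from the base axis. Payload 4.5 kg.
Tool frame: the origin (TCP) lies midway between the tips of the shut fingers; the grasp point (between the pads) lies 19 mm behind it (robot.grasp_offset is the distance from the TCP to the grasp point, in mm); z points along the fingers, y is the direction in which the jaws open and shut (so a half turn about z gives the same grasp; the last joint's range is limited). The gripper opens to 85 mm and grips with 20 to 120 N. Pads are 22 mm wide; open, the fingers measure 114 mm over their backs; the gripper's body (76 mm by 85 mm) begins 54 mm behind the grasp point. The pads swing forward as they close: fully open they stand 13 mm farther back than shut.
Start: joints at [1.197, 0.689, -0.195, 1.565, 0.157, 0.902, -0.215], TCP at [247.901, -573.761, 202.917] pointing down, gripper open.
Joint ranges: [-3.01, 3.01], [-0.46, 2.08], [-1.47, 1.51], [0.13, 2.56], [-1, 4.14], [0.04, 2.09], [-2.66, 2.66]. Speed limits (rad/s): [2.57, 2.57, 3.14, 3.14, 3.14, 3.14, 3.14].

### API

Orientations are given as a rotation vector (axis times angle).
In Python, from station import robot gives the robot as it stands.
- The arm moves only by the tool send_rows, never from a script. Its argument "plan" is a list of rows, each a list of 3 entries, a list of its own where there are three numbers: the shift along the tool's x, y, z in mm, then the turn about the tool's z in degrees, then the opening, from 0 (shut) to 1 (fully open). In form: [[[dx, dy, dz], yaw, gripper], ...]. A call has 1 to 12 rows; each row shifts and turns the commanded pose from where the row before left it, along the tool's axes as they then stand; what a row does not reach is not made up. A row lasts 1/10 s, in which the tool goes at most 50 mm and 8.59 degrees, less where a joint would pass 70% of its speed; a pose out of reach is approached as far as the arm can. A call with a gripper value outside its range is refused whole. The fingers move at their own pace and stop on an object; the grip force is fixed at half the most. Time passes only in rows, so rows that do not move let the fingers close. It gives the time, the measured TCP pose, the force and the opening at its end, in the units of the state.
- robot.sense(): the state, without advancing time (a new reading comes with each control period).
- robot.get_image(name): name is "side" or "top"; returns a dict with "color" (420x560x3 uint8, red, green, blue), "fx", "fy", "cx", "cy" (pixels), "camera_from_world" (4x4, takes a point from world to camera coordinates). Camera axes: x right, y down, z forward; pixel columns grow to the right and rows downward; lengths in mm; the calibration is good to about 2 mm. A picture is of the moment at which its call begins. There is no depth.
- robot.hand_in(): hands the job in, once; it reports no verdict.
The state is a dict: "time": time; "joints": joint angles; "dq": joint speeds; "joint_torque": joint torques, N m; "eef_pos": TCP position; "eef_rot": TCP orientation; "wrist_force": force on the tool from outside, world axes, zero at the start; "ft_torque": the same for the moment, N m; "gripper_width": opening from 0.0 (shut) to 1.0 (fully open).
Only numpy, scipy, OpenCV 4.12 (cv2) and the standard library are available. Lean on these libraries where they do the work, as an engineer would, in place of code of your own. Each camera call takes 0.05 s, during which the arm holds its last target.

## Working session

There is one attempt and no reset: what is moved stays moved. The work goes in short steps, Python scripts to look and compute and a tool call to move; the robot and the scene stay as the last step left them, time stands still between calls to the robot, and variables do not carry over. Pictures are saved under pics/ and viewed, and the job is handed in when it is done.

Besides the shell and the picture viewer there is one more tool, called by a JSON object that holds its "api" and its "payload". send_rows: Moves the arm, as the interface text tells. Its arguments: {"type":"object","properties":{"plan":{"type":"array"}},"required":["plan"]}

```bash
mkdir -p pics; ls; python3 - <<'E'
from station import robot
import cv2
for n in("side","top"):
    im=robot.get_image(n); cv2.imwrite(f"pics/{n}0.png",im["color"][:,:,::-1])
    print(n,im["fx"],im["fy"],im["cx"],im["cy"]);print(im["camera_from_world"])
print(robot.sense(), robot.grasp_offset)
E
```

```text
pics
side 392.81817270316066 392.81817270316066 271.7572445545426 207.99763650977633
[[ 9.91654330e-01 -1.27096564e-01  2.16368425e-02 -5.25401594e+02]
 [-4.88773052e-02 -5.25914488e-01 -8.49131887e-01  8.87477312e+01]
 [ 1.19300874e-01  8.40987762e-01 -5.27737516e-01  1.01056646e+03]
 [ 0.00000000e+00  0.00000000e+00  0.00000000e+00  1.00000000e+00]]
top 525.5136172165073 525.5136172165073 277.4192214738599 214.21233350434298
[[ 1.00581191e-03 -9.99996657e-01 -2.38200530e-03 -1.85954386e+00]
 [-9.94787914e-01 -7.57695896e-04 -1.01962898e-01  5.13620571e+02]
 [ 1.01960753e-01  2.47214558e-03 -9.94785350e-01  1.30501292e+03]
 [ 0.00000000e+00  0.00000000e+00  0.00000000e+00  1.00000000e+00]]
{'time': 0.1, 'joints': array([ 1.1967916 ,  0.68993785, -0.19452586,  1.56624576,  0.15731649,
        0.90247839, -0.21508274]), 'dq': array([-1.83717181e-03, -3.23003788e-03,  9.91928105e-04, -5.10982502e-05,
       -9.76092409e-04, -2.16839941e-03, -6.08664988e-04]), 'joint_torque': array([-3.91037349e-03, -5.40604162e+01, -1.27179164e+00, -1.58985865e+01,
        9.27434623e-03,  4.45403988e-03, -2.02165700e-05]), 'eef_pos': array([ 247.5784023 , -573.1873508 ,  202.13934463]), 'eef_rot': array([-3.07489788e+00, -6.35989745e-01,  7.23382592e-04]), 'wrist_force': array([ 0.70520351,  0.44582269, -0.61633618]), 'ft_torque': array([0.06711715, 0.0204831 , 0.01469945]), 'gripper_width': 0.9977709880472572} 18.700000000000003
```

View pics/side0.png

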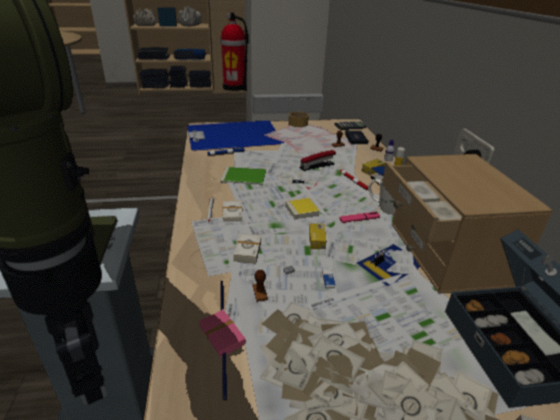

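View pics/top0.png

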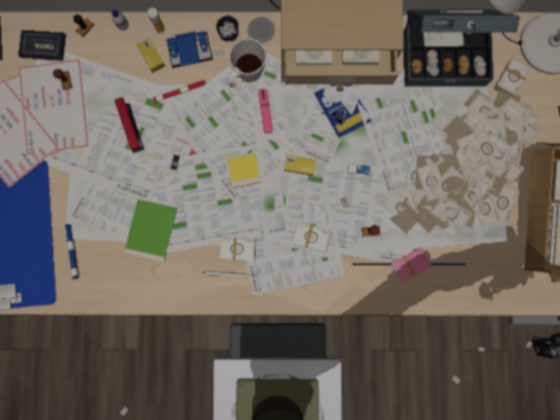

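```bash
cat > h.py <<'E'
import cv2,numpy as np
from station import robot
def crop(im,x0,y0,x1,y1,s,fn,g=0.6):
    c=im["color"][y0:y1,x0:x1,::-1]
    c=(255*(c/255.)**g).astype(np.uint8)
    c=cv2.resize(c,None,fx=s,fy=s,interpolation=cv2.INTER_CUBIC)
    for k in range(0,x1-x0,10):
        cv2.putText(c,str(x0+k),(int(k*s),8),0,0.3,(0,0,255),1) ; cv2.line(c,(int(k*s),8),(int(k*s),12),(0,0,255),1)
    for k in range(0,y1-y0,10):
        cv2.putText(c,str(y0+k),(0,int(k*s)+4),0,0.3,(0,0,255),1)
    cv2.imwrite(fn,c)
def proj(im,P):
    P=np.atleast_2d(P).astype(float); T=im["camera_from_world"]
    c=P@T[:3,:3].T+T[:3,3]
    return np.c_[im["fx"]*c[:,0]/c[:,2]+im["cx"],im["fy"]*c[:,1]/c[:,2]+im["cy"]]
def unproj(im,uv,z):
    T=im["camera_from_world"];R=T[:3,:3];t=T[:3,3]
    o=-R.T@t; uv=np.atleast_2d(uv).astype(float)
    d=np.c_[(uv[:,0]-im["cx"])/im["fx"],(uv[:,1]-im["cy"])/im["fy"],np.ones(len(uv))]@R
    return o+d*((z-o[2])/d[:,2])[:,None]
E
python3 - <<'E'
from h import *
im=robot.get_image("top")
crop(im,110,80,270,200,5,"pics/t1.png")
crop(im,110,180,270,300,5,"pics/t2.png")
crop(im,240,90,400,210,5,"pics/t3.png")
crop(im,280,180,440,300,5,"pics/t4.png")
im=robot.get_image("side")
crop(im,190,140,400,300,3.8,"pics/s1.png")
E
```

```text
(no output)
```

View pics/t2.png

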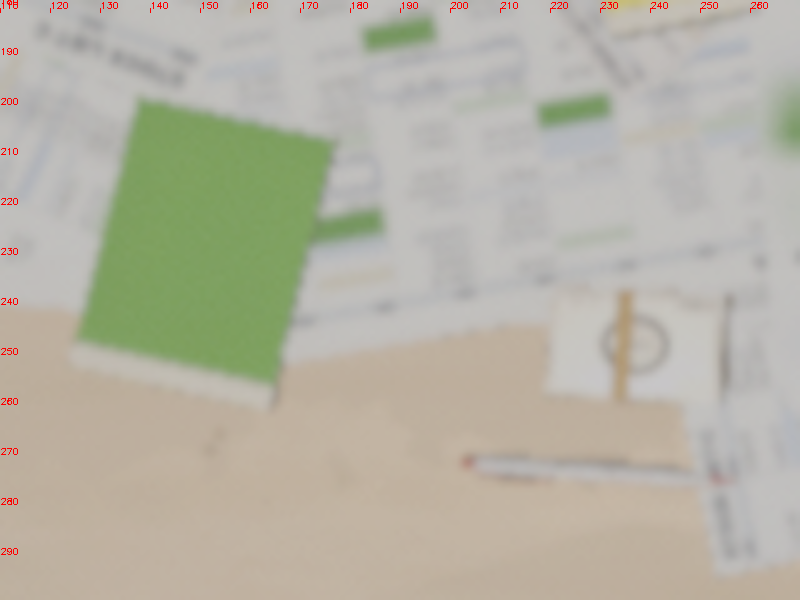

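View pics/t3.png

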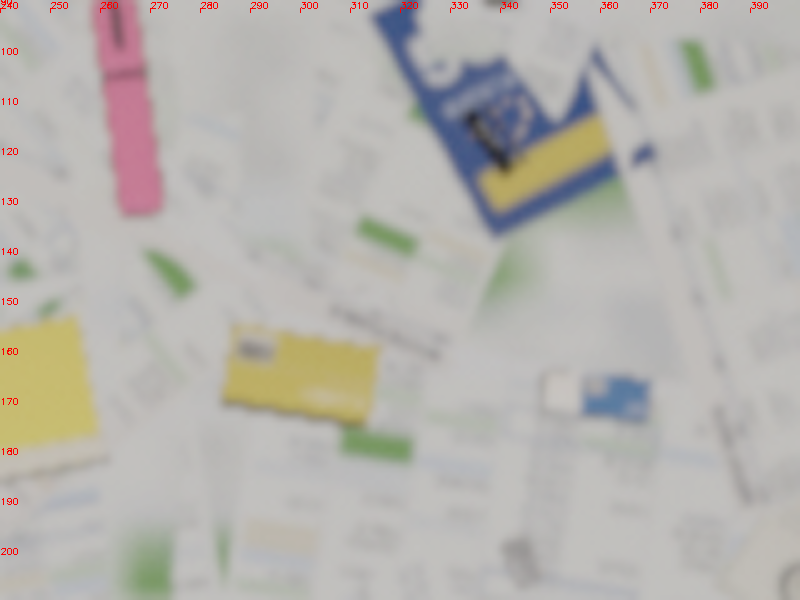

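View pics/t4.png

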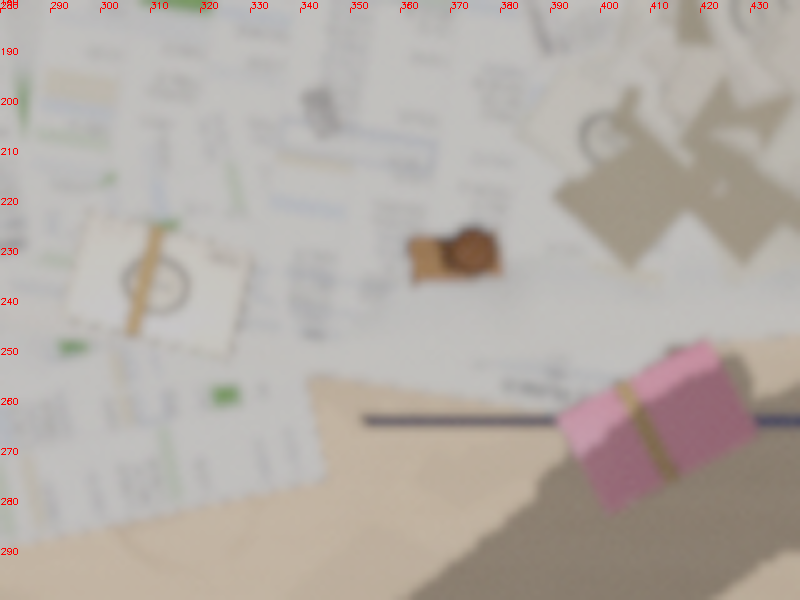

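View pics/s1.png

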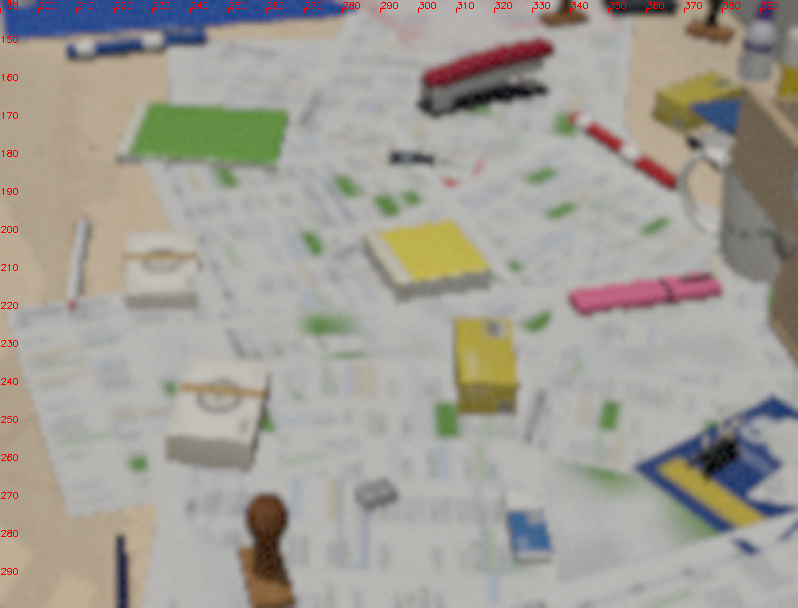

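View pics/t1.png

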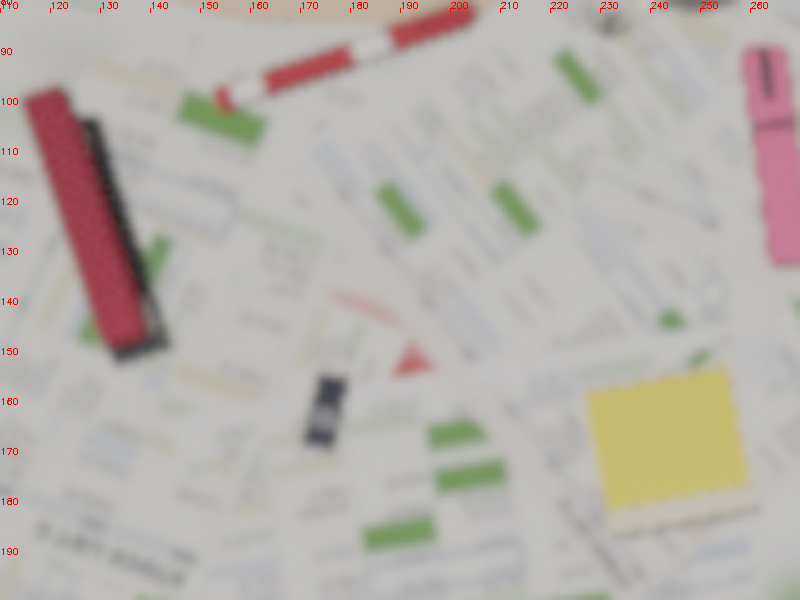

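Candidates (top image): packs are white thin (238,249), white thick (311,237), pink decoy (411,265); the others at the far right and in the boxes are fixed. The only upright stamp nearby is (370,231); the ones at left (63,78) and (83,24) are fixed. Carton is (299,165), with a fixed one at (150,55). Eraser is white/blue at (359,169). USB is dark at (174,161), sharpener grey at (342,202). Pads are green (152,229) and yellow (243,168). In the side view, the pack at (245,250) is clearly thicker than the one at (232,211). Next I'll fit their poses.

```bash
cat > fit.py <<'E'
from h import *
from scipy.optimize import least_squares
O={ # dims x(first edge dir), corners TL,TR,BR,BL ; z top ; size along TL-TR , TL-BL
'wide':(10.5,[(137,199.5),(176,208),(164,262),(124,252)],106,143),
'square':(22.5,[(227.4,158.6),(255.4,153.4),(262,181.6),(232.6,187.4)],77,77),
'thin':(15,[(221.2,238),(255.6,238.5),(254.4,260.5),(219.4,258.5)],91,56),
'thick':(25,[(297.6,222.4),(329.8,231.6),(326.4,251.6),(293.6,244)],91,56),
'carton':(30,[(286.6,155),(316,159),(312.6,175),(284.6,171)],78,40),
'eraser':(13,[(348.4,164),(370,165.6),(369.4,174.6),(348.2,172.6)],58,23),
}
def rect(p,a,b):
    x,y,t=p; u=np.array([np.cos(t),np.sin(t)]); v=np.array([u[1],-u[0]]) # placeholder dir for a (u) and b(v)
    c=np.array([x,y])
    return np.array([c-u*a/2-v*b/2,c+u*a/2-v*b/2,c+u*a/2+v*b/2,c-u*a/2+v*b/2])
if __name__=="__main__":
    im=robot.get_image("top"); sd=robot.get_image("side")
    for k,(z,c,a,b) in O.items():
        W=unproj(im,c,z)[:,:2]
        L=[np.linalg.norm(W[i]-W[(i+1)%4]) for i in range(4)]
        ctr=W.mean(0)
        d=W[1]-W[0]
        f=lambda p:(rect(p,a,b)-W).ravel()
        r=least_squares(f,[*ctr,np.arctan2(d[1],d[0])])
        print(k,np.round(r.x[:2],1),'ang of a-edge deg',round(np.degrees(r.x[2]),1),'edges',np.round(L,0),'res',round(np.abs(r.fun).max(),1))
        for img,col in((im,(0,0,255)),(sd,(0,0,255))):
            s=img.setdefault('big',cv2.resize(img["color"][:,:,::-1].copy(),None,fx=4,fy=4,interpolation=cv2.INTER_CUBIC))
            q=proj(img,np.c_[rect(r.x,a,b),[z]*4])
            cv2.polylines(s,[np.int32(q*4+2)],True,col,1)
            q=proj(img,np.c_[rect(r.x,a,b),[0]*4])
            cv2.polylines(s,[np.int32(q*4+2)],True,(255,0,255),1)
    def g(b,x0,y0,x1,y1,fn):
        c=b[y0*4:y1*4,x0*4:x1*4]; cv2.imwrite(fn,(255*(c/255.)**.6).astype(np.uint8))
    g(im['big'],115,140,265,270,'pics/f1.png');g(im['big'],270,140,390,260,'pics/f2.png');g(sd['big'],210,150,350,300,'pics/f3.png')
    print('stamp knob',unproj(im,(374.4,230),50),'foot mid',unproj(im,[(362,228),(362.5,236),(380,235.5)],12))
E
python3 fit.py
```

```text
wide [473.8 323.7] ang of a-edge deg -102.2 edges [103. 141. 106. 138.] res 3.0
square [627.3  83.5] ang of a-edge deg -78.5 edges [73. 75. 77. 76.] res 2.0
thin [426.3  99.5] ang of a-edge deg -92.4 edges [88. 56. 89. 52.] res 2.4
thick [455.1 -88.3] ang of a-edge deg -103.3 edges [85. 51. 85. 56.] res 5.3
carton [639.5 -58.7] ang of a-edge deg -98.4 edges [76. 42. 72. 42.] res 3.5
eraser [ 631.9 -211.8] ang of a-edge deg -94.6 edges [56. 24. 55. 23.] res 1.9
stamp knob [[ 472.02668698 -241.93027571   50.        ]] foot mid [[ 479.8673412  -217.31350558   12.        ]
 [ 459.42662932 -218.2725979    12.        ]
 [ 460.74066813 -262.8783972    12.        ]]
```

View pics/f1.png

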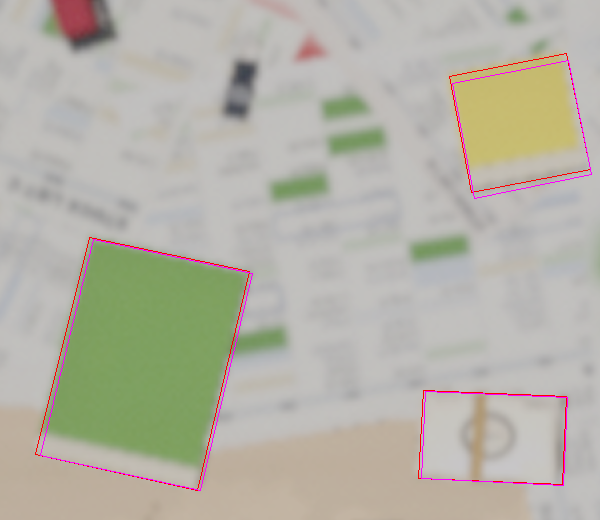

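View pics/f2.png

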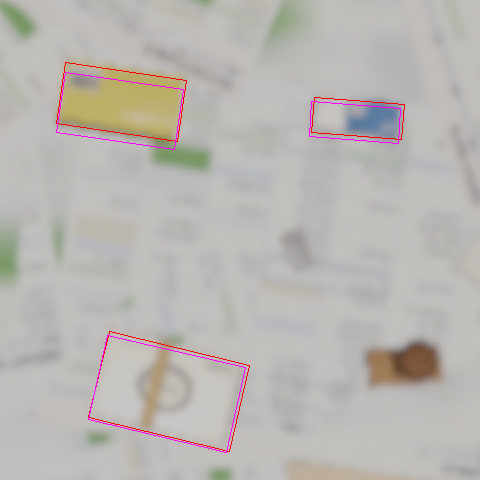

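View pics/f3.png

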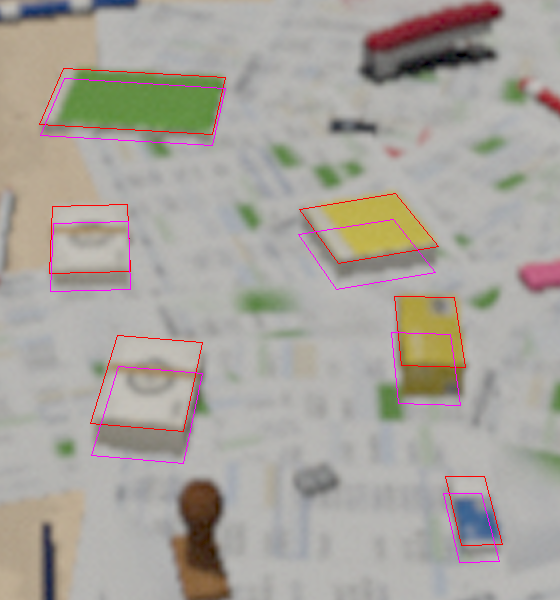

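```bash
cat > fit2.py <<'E'
from fit import *
from scipy.optimize import minimize, differential_evolution
from scipy.ndimage import map_coordinates
I0={'wide':(473.8,323.7,-102.2),'square':(627.3,83.5,-78.5),'thin':(426.3,99.5,-92.4),'thick':(455.1,-88.3,-103.3),'carton':(639.5,-58.7,-98.4),'eraser':(631.9,-211.8,-94.6)}
def score(img,p,z,a,b,off=(0,0),d=1.3):
    R=rect((p[0],p[1],np.radians(p[2])),a,b); c=R.mean(0); n=25; s=np.linspace(.06,.94,n)[:,None]
    I=img['f']; tot=0
    for i in range(4):
        P=R[i]+(R[(i+1)%4]-R[i])*s
        m=(R[i]+R[(i+1)%4])/2-c; m/=np.linalg.norm(m)
        q=proj(img,np.c_[P,[z]*n])+off; q2=proj(img,np.c_[P+m,[z]*n])+off
        e=q[-1]-q[0]; nn=np.array([e[1],-e[0]]); nn/=np.linalg.norm(nn)
        if nn@(q2-q)[0]<0: nn=-nn
        S=lambda Q: np.stack([map_coordinates(I[:,:,k],[Q[:,1],Q[:,0]],order=1) for k in range(3)],1)
        D=S(q+nn*d)-S(q-nn*d)
        tot+=np.linalg.norm(D.mean(0))  # coherent colour step
    return tot
def prep(n):
    im=robot.get_image(n); c=(im["color"]/255.)**.6*255
    im['f']=cv2.GaussianBlur(c,(0,0),0.6); return im
def best(f,x0,r):
    res=differential_evolution(lambda p:-f(p),[(x-d,x+d) for x,d in zip(x0,r)],seed=1,maxiter=40,popsize=12,tol=1e-5)
    return res.x,-res.fun
if __name__=="__main__":
    im=prep("top");sd=prep("side")
    out={}
    for k,(z,c,a,b) in O.items():
        x0=I0[k]
        pt,st=best(lambda p:score(im,p,z,a,b),x0,(7,7,5))
        ps,ss=best(lambda p:score(sd,p,z,a,b),x0,(12,12,5))
        print(k,'top',np.round(pt,1),round(st,1),'side',np.round(ps,1),round(ss,1),'diff',np.round(ps-pt,1)); out[k]=pt
        for img,p in((im,pt),(sd,ps)):
            s=img.setdefault('big',cv2.resize(img["color"][:,:,::-1].copy(),None,fx=4,fy=4,interpolation=cv2.INTER_CUBIC))
            q=proj(img,np.c_[rect((p[0],p[1],np.radians(p[2])),a,b),[z]*4])
            cv2.polylines(s,[np.int32(q*4+2)],True,(0,0,255),1)
    def g(b,x0,y0,x1,y1,fn):
        c=b[y0*4:y1*4,x0*4:x1*4]; cv2.imwrite(fn,(255*(c/255.)**.6).astype(np.uint8))
    g(im['big'],115,140,265,270,'pics/g1.png');g(im['big'],270,140,390,260,'pics/g2.png');g(sd['big'],210,150,350,300,'pics/g3.png')
E
python3 fit2.py
```

```text
wide top [ 473.8  323.6 -102.5] 228.1 side [ 473.4  324.1 -102.6] 281.4 diff [-0.4  0.5 -0.1]
square top [626.2  85.3 -79. ] 140.5 side [629.5  86.6 -79. ] 269.5 diff [ 3.3  1.3 -0.1]
thin top [428.2  98.1 -93.8] 83.3 side [427.5 102.7 -91.3] 110.1 diff [-0.6  4.6  2.5]
thick top [ 459.9  -91.2 -106.4] 47.7 side [ 456.   -83.9 -102.7] 167.7 diff [-3.8  7.3  3.7]
carton top [639.3 -57.5 -98.7] 199.5 side [ 640.8  -56.3 -101.2] 277.8 diff [ 1.5  1.2 -2.5]
eraser top [ 632.  -209.2  -92.1] 145.8 side [ 630.6 -223.8  -99.6] 196.7 diff [ -1.4 -14.6  -7.5]
```

View pics/g1.png

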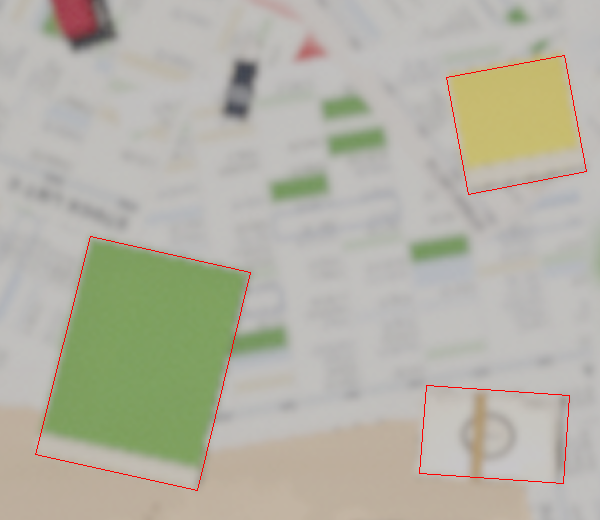

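View pics/g2.png

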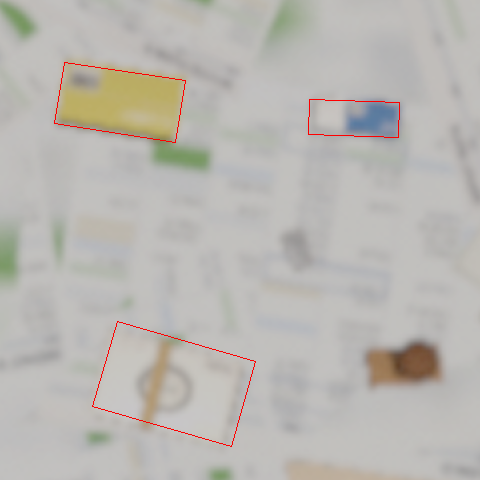

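View pics/g3.png

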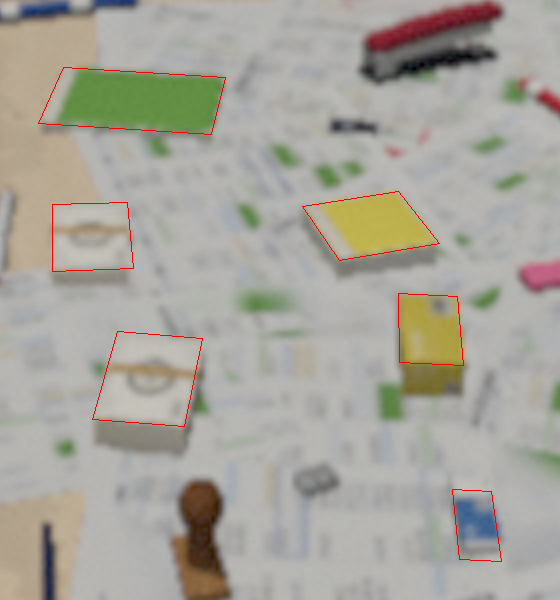

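```bash
cat > fit3.py <<'E'
from fit2 import *
im=prep("top");sd=prep("side")
for i in (im,sd): i['f']=cv2.GaussianBlur(i['f'],(0,0),0.8)
I0['eraser']=(632,-210,-94.6)
for k in ('thin','thick','carton','eraser','square','wide'):
    z,c,a,b=O[k]
    p,s=best(lambda p:score(im,p,z,a,b,d=1.6)/2+score(sd,p,z,a,b,d=1.6)/2,I0[k],(8,8,5))
    print(k,np.round(p,1),round(s,1))
    for img in(im,sd):
        s=img.setdefault('big',cv2.resize(img["color"][:,:,::-1].copy(),None,fx=4,fy=4,interpolation=cv2.INTER_CUBIC))
        q=proj(img,np.c_[rect((p[0],p[1],np.radians(p[2])),a,b),[z]*4])
        cv2.polylines(s,[np.int32(q*4+2)],True,(0,0,255),1)
def g(b,x0,y0,x1,y1):
    c=b[y0*4:y1*4,x0*4:x1*4]; return (255*(c/255.)**.6).astype(np.uint8)
cv2.imwrite('pics/j.png',np.vstack([np.hstack([g(im['big'],270,150,390,200),g(im['big'],215,220,295,270)]),np.hstack([g(im['big'],280,210,380,260),g(sd['big'],235,225,335,275)])]))
cv2.imwrite('pics/j2.png',g(sd['big'],210,150,350,300))
# stamp: silhouettes
big=g(sd['big'],240,255,290,310); cv2.imwrite('pics/st_s.png',cv2.resize(big,None,fx=2.5,fy=2.5))
big=g(im['big'],350,215,390,245); cv2.imwrite('pics/st_t.png',cv2.resize(big,None,fx=4,fy=4))
E
python3 fit3.py
```

```text
thin [428.5 105.  -92.7] 90.1
thick [ 455.9  -82.8 -102.1] 90.2
carton [639.9 -57.3 -99.6] 235.0
eraser [ 631.6 -208.3  -91.3] 149.2
square [629.9  86.3 -78.9] 197.9
wide [ 473.7  323.9 -102.4] 257.1
```

View pics/j.png

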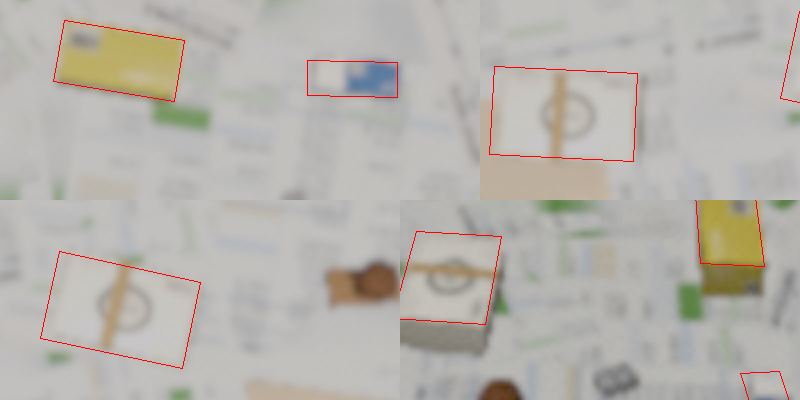

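View pics/st_s.png

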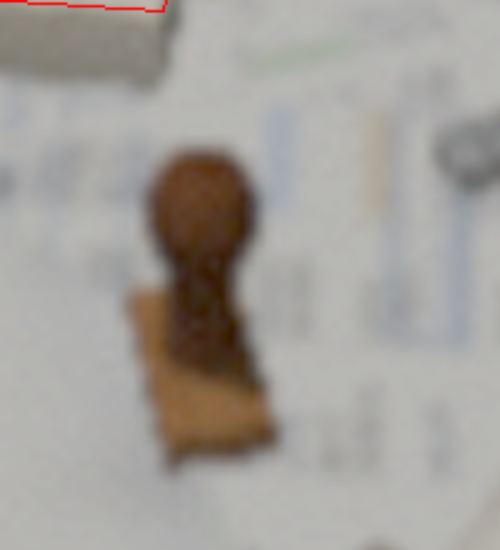

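View pics/st_t.png

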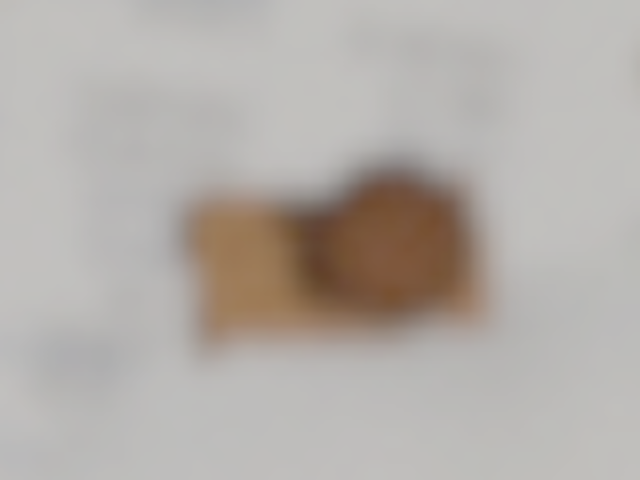

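View pics/j2.png

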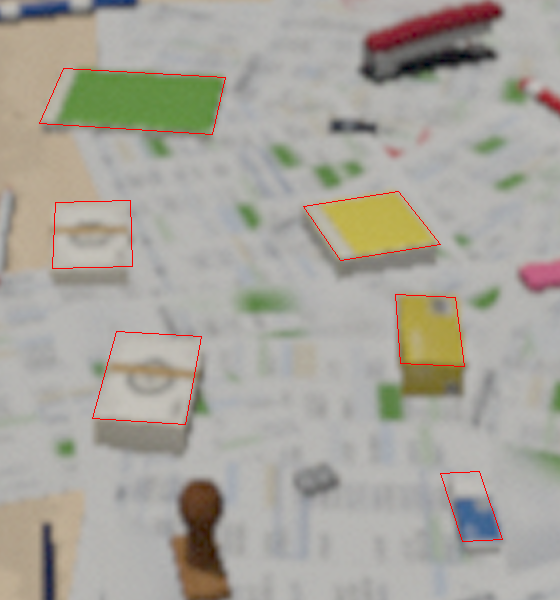

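```bash
cat > go.py <<'E'
import sys,numpy as np
from station import robot
from scipy.spatial.transform import Rotation as Ro
# usage: go.py x y z alpha(deg of tool x) 
s=robot.sense();R=Ro.from_rotvec(s['eef_rot']).as_matrix();p=s['eef_pos']
al=np.degrees(np.arctan2(R[1,0],R[0,0]))
print('t',round(s['time'],2),'tcp',np.round(p,1),'alpha',round(al,1),'tilt',round(np.degrees(np.arccos(-R[2,2])),2),'F',np.round(s['wrist_force'],1),'g',round(s['gripper_width'],3),'q',np.round(s['joints'],2))
if len(sys.argv)>4:
    t=np.array([float(v) for v in sys.argv[1:4]]);ta=float(sys.argv[4])
    dy=-(ta-al); dy=(dy+180)%360-180
    print('now-axes d',np.round(R.T@(t-p),1),'yaw',round(dy,1))
    a=np.radians(ta);X=np.array([[np.cos(a),np.sin(a),0],[np.sin(a),-np.cos(a),0],[0,0,-1]])
    print('after-yaw d',np.round(X@(t-p),1))
E
python3 - <<'E'
from h import *
im=robot.get_image("top");sd=robot.get_image("side")
print('top foot',unproj(im,[(371.3,231.2)],12),'knob',unproj(im,[(374.7,230)],54))
# side: crop origin 240,255 scale 10
print('side foot corners z12',unproj(sd,[(240+13.2,255+29.5),(240+16.5,255+44),(240+27,255+42)],12),'knob ctr',unproj(sd,[(260.2,255+20.5)],49))
for P in ([467,-240,49],):print(proj(sd,[P]),proj(im,[P]))
E
python3 go.py 455.5 -87 200 77
```

```text
top foot [[ 471.70289296 -240.90254931   12.        ]] knob [[ 471.73776685 -241.94176634   54.        ]]
side foot corners z12 [[ 459.92236589 -217.75387364   12.        ]
 [ 463.02518484 -262.94622989   12.        ]
 [ 486.00435213 -259.42331322   12.        ]] knob ctr [[ 474.00482074 -231.13288797   49.        ]]
[[257.35973415 278.51236706]] [[373.58435644 232.05092329]]
t 0.6 tcp [ 247.9 -573.7  202.9] alpha 23.4 tilt 0.0 F [-0.3  0.2 -0.5] g 0.998 q [ 1.2   0.69 -0.19  1.57  0.16  0.9  -0.22]
now-axes d [ 383.6 -364.5    2.9] yaw -53.6
after-yaw d [521.   92.8   2.9]
```

{"api": "send_rows", "payload": {"plan": [[[0,0,-10],-7.7,1],[[0,0,-10],-7.7,1],[[0,0,0],-7.7,1],[[0,0,0],-7.7,1],[[0,0,0],-7.7,1],[[0,0,0],-7.7,1],[[0,0,0],-7.4,1],[[30,5,0],0,1],[[40,7,0],0,1],[[40,7,0],0,1],[[40,7,0],0,1],[[40,7,0],0,1]]}}

```text
time: 1.8
eef_pos: [323.4, -394.8, 223.1]
eef_rot: [2.459, 1.954, 0.0]
wrist_force: [0.6, 0.2, 0.4]
gripper_width: 1.0
```

```bash
python3 go.py 455.5 -87 200 77
```

```text
t 1.8 tcp [ 323.4 -394.8  223.1] alpha 76.9 tilt 0.04 F [0.6 0.2 0.4] g 1.0 q [ 1.1   0.54 -0.47  1.87  0.33  0.8   0.22]
now-axes d [329.7  59.1  23. ] yaw -0.1
after-yaw d [329.6  59.5  23.1]
```

{"api": "send_rows", "payload": {"plan": [[[40,7,5],0,1],[[40,7,5],0,1],[[40,7,5],0,1],[[40,7,5],0,1],[[40,7,0],0,1],[[40,7,0],0,1],[[40,7,0],0,1],[[35,7,0],0,1],[[15,3,0],0,1],[[0,0,30],0,1],[[0,0,40],0,1],[[0,0,20],0,1]]}}

```text
time: 3.0
eef_pos: [453.9, -87.7, 111.0]
eef_rot: [-2.457, -1.955, 0.003]
wrist_force: [-0.3, -0.4, 0.2]
gripper_width: 1.002
```

```bash
python3 go.py 455.5 -87 3.5 77;python3 - <<'E'
from h import *
im=robot.get_image("top");sd=robot.get_image("side")
crop(im,260,170,390,270,6,"pics/a1.png");crop(sd,190,140,350,300,3.7,"pics/a2.png")
E
```

```text
t 3.0 tcp [453.9 -87.7 111. ] alpha 77.0 tilt 0.12 F [-0.3 -0.4  0.2] g 1.002 q [ 0.28  0.66 -0.3   2.13  0.46  0.42 -0.62]
now-axes d [  1.1   1.6 107.5] yaw 0.0
after-yaw d [  1.    1.4 107.5]
```

View pics/a2.png

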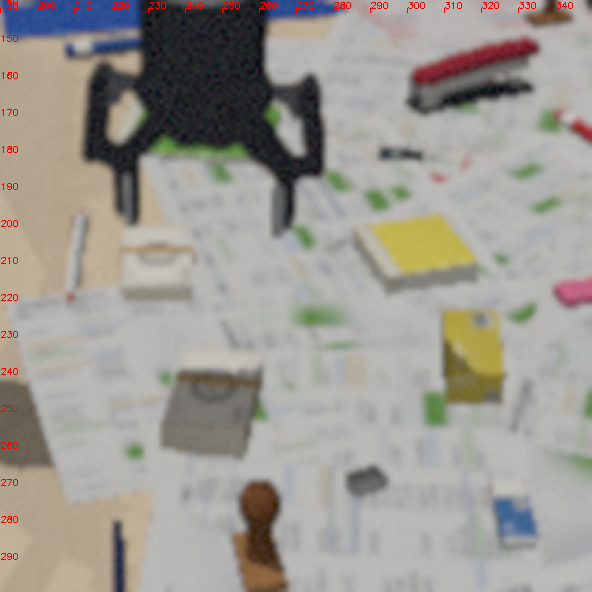

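{"api": "send_rows", "payload": {"plan": [[[1,1.5,30],0,1],[[0,0,30],0,1],[[0,0,15],0,1],[[0,0,10],0,1],[[0,0,10],0,1],[[0,0,7],0,1],[[0,0,5],0,1],[[0,0,0],0,1]]}}

```text
time: 3.9
eef_pos: [456.5, -87.3, 5.7]
eef_rot: [2.459, 1.955, -0.0]
wrist_force: [-0.4, -0.1, -0.8]
gripper_width: 0.998
```

```bash
python3 go.py 455.5 -87 3.5 77;python3 - <<'E'
from h import *
sd=robot.get_image("side")
crop(sd,200,200,300,290,6,"pics/a3.png")
E
```

```text
t 3.9 tcp [456.5 -87.3   5.7] alpha 77.0 tilt 0.01 F [-0.4 -0.1 -0.8] g 0.998 q [ 0.14  0.87 -0.09  2.18  0.58  0.12 -0.72]
now-axes d [ 0.1 -1.1  2.2] yaw -0.0
after-yaw d [ 0.1 -1.1  2.2]
```

View pics/a3.png

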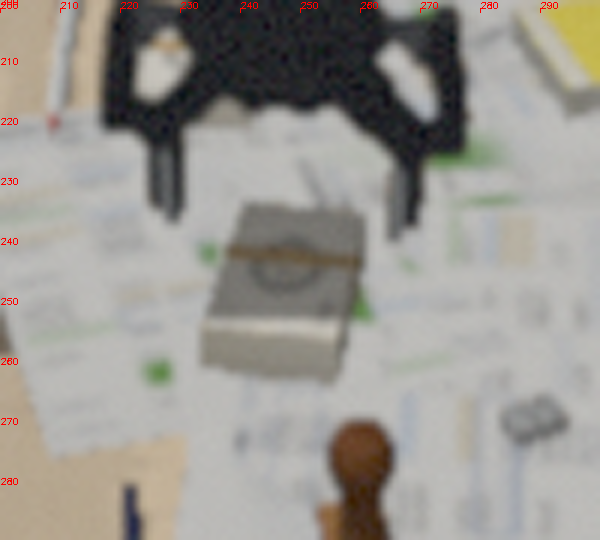

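```bash
python3 - <<'E'
from h import *
sd=robot.get_image("side");im=robot.get_image("top")
a=np.radians(77);y=np.array([np.sin(a),-np.cos(a),0]);c=np.array([456.5,-87.3,19])
print(proj(sd,[c-y*45,c+y*45,c]),proj(sd,[c+[0,0,-6.5]]))
print(unproj(sd,[(228,236),(266,239)],19))
crop(im,250,170,390,270,5.5,"pics/a4.png")
E
```

```text
[[229.48974461 245.10450629]
 [265.15708463 247.90773173]
 [247.26378257 246.50143231]] [[247.29299441 248.56843633]]
[[410.24009726 -37.97862249  19.        ]
 [506.71477416 -60.59411377  19.        ]]
```

View pics/a4.png

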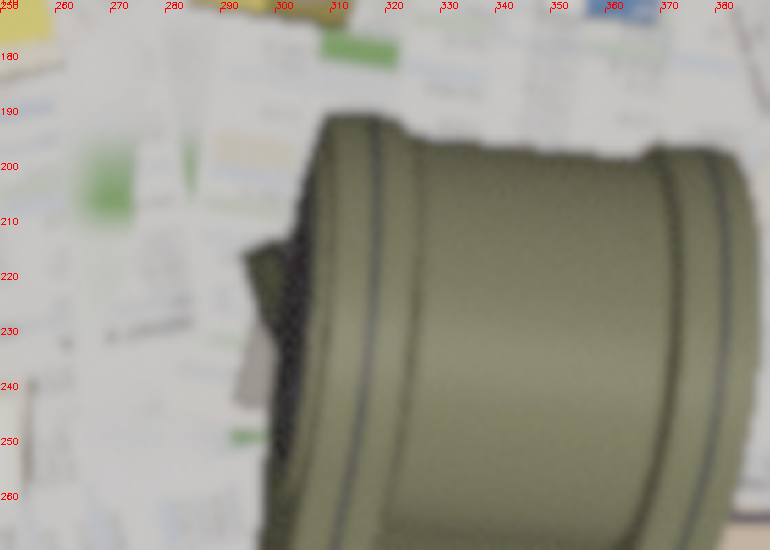

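```bash
python3 - <<'E'
from h import *
sd=robot.get_image("side")
a=np.radians(77);y=np.array([np.sin(a),-np.cos(a),0])
for tz,x in((111,453.9),(5.7,456.5)):
  for r in (0,13,40):
    c=np.array([x,-87.5,tz+r]); print(tz,r,proj(sd,[c-y*45,c+y*45]).round(1).tolist())
crop(sd,200,140,300,250,6,"pics/a5.png")
print(robot.sense()['joint_torque'])
E
```

```text
111 0 [[227.0, 214.4], [264.6, 217.1]]
111 13 [[226.8, 209.7], [264.6, 212.5]]
111 40 [[226.4, 199.9], [264.8, 202.6]]
5.7 0 [[229.7, 249.4], [265.1, 252.2]]
5.7 13 [[229.5, 245.2], [265.2, 248.1]]
5.7 40 [[229.1, 236.5], [265.3, 239.3]]
[-4.69309674e-02 -4.75330746e+01  4.08492219e-01 -2.07080685e+00
  8.96862057e-04  1.22795394e-03  7.07578056e-04]
```

View pics/a5.png

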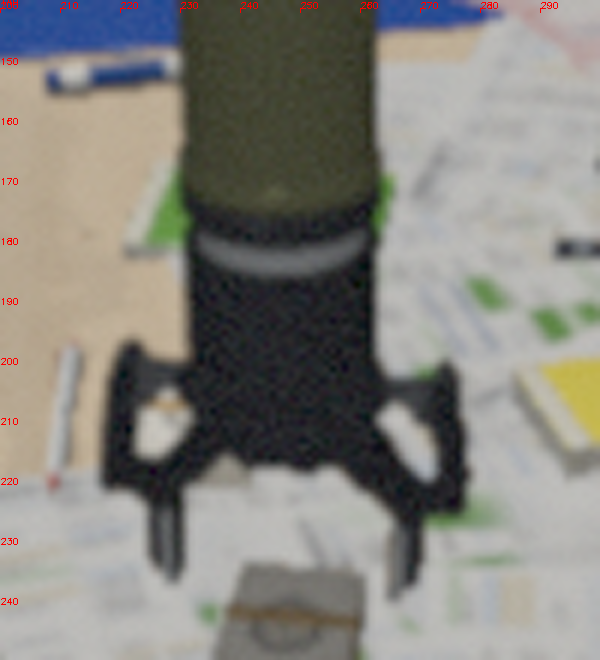

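```bash
python3 - <<'E'
from h import *
im=robot.get_image("top")
a=np.radians(77);x=np.array([np.cos(a),np.sin(a),0]);y=np.array([np.sin(a),-np.cos(a),0])
for oy in(0,45):
  c=np.array([456.5,-87.3+oy,5.7])
  for h in (20,50,80,110,200): print(oy,h,proj(im,[c+y*55+x*11+[0,0,h],c+y*55-x*11+[0,0,h], c+x*40+[0,0,h],c+[0,0,h]]).round(0).tolist())
E
```

```text
0 20 [[312.0, 215.0], [320.0, 217.0], [296.0, 233.0], [311.0, 237.0]]
0 50 [[313.0, 213.0], [321.0, 215.0], [296.0, 232.0], [312.0, 236.0]]
0 80 [[314.0, 212.0], [322.0, 214.0], [297.0, 232.0], [313.0, 235.0]]
0 110 [[314.0, 211.0], [323.0, 213.0], [297.0, 231.0], [314.0, 235.0]]
0 200 [[317.0, 206.0], [327.0, 209.0], [299.0, 228.0], [317.0, 232.0]]
45 20 [[294.0, 215.0], [303.0, 217.0], [278.0, 233.0], [294.0, 237.0]]
45 50 [[295.0, 213.0], [303.0, 215.0], [278.0, 232.0], [294.0, 236.0]]
45 80 [[295.0, 212.0], [304.0, 214.0], [278.0, 232.0], [294.0, 235.0]]
45 110 [[295.0, 211.0], [304.0, 213.0], [278.0, 231.0], [295.0, 235.0]]
45 200 [[297.0, 206.0], [306.0, 209.0], [278.0, 228.0], [296.0, 232.0]]
```

```bash
python3 - <<'E'
from h import *
im=robot.get_image("side")
a=np.radians(23.4);x=np.array([np.cos(a),np.sin(a),0]);y=np.array([np.sin(a),-np.cos(a),0])
for o in([0,0,0],[0,0,13],[0,0,40],[0,45,13]):
  c=np.array([247.9,-573.7,202.9])+o
  print(o,proj(im,[c-y*45,c+y*45,c]).round(0).tolist())
b=cv2.imread('pics/side0.png')[200:420,0:200]; cv2.imwrite('pics/b.png',cv2.resize((255*(b/255.)**.45).astype(np.uint8),None,fx=2.7,fy=2.7))
E
```

```text
[0, 0, 0] [[89.0, 359.0], [103.0, 421.0], [95.0, 388.0]]
[0, 0, 13] [[86.0, 352.0], [101.0, 414.0], [93.0, 381.0]]
[0, 0, 40] [[81.0, 337.0], [95.0, 399.0], [88.0, 365.0]]
[0, 45, 13] [[96.0, 323.0], [110.0, 376.0], [102.0, 348.0]]
```

View pics/b.png

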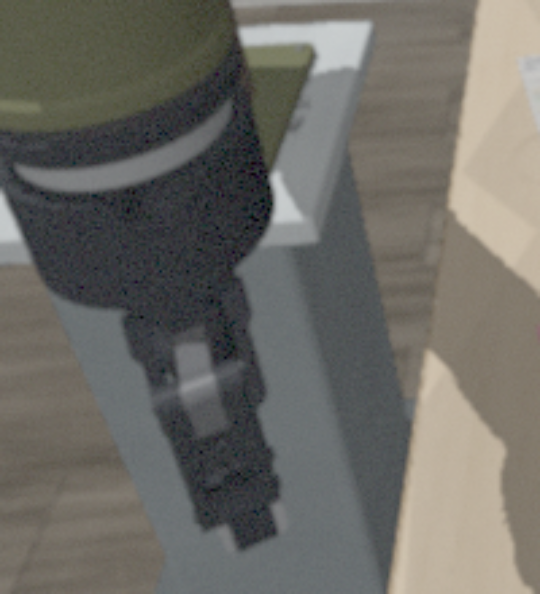

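{"api": "send_rows", "payload": {"plan": [[[0,0,-30],0,0],[[0,0,0],0,0],[[0,0,0],0,0],[[0,0,0],0,0],[[0,0,0],0,0],[[0,0,0],0,0],[[0,0,0],0,0],[[0,0,0],0,0],[[0,0,0],0,0],[[0,0,0],0,0]]}}

```text
time: 5.2
eef_pos: [456.5, -87.3, 35.9]
eef_rot: [2.459, 1.955, -0.0]
wrist_force: [0.4, -0.9, 0.0]
gripper_width: -0.004
```

```bash
python3 go.py;python3 - <<'E'
from h import *
sd=robot.get_image("side")
crop(sd,200,180,300,280,6,"pics/a6.png")
c=robot.sense()['eef_pos'];print(proj(sd,[c,c+[0,0,19],c+[0,0,27],c+[0,0,40]]))
E
```

```text
t 5.2 tcp [456.5 -87.3  35.9] alpha 77.0 tilt 0.0 F [ 0.4 -0.9  0. ] g -0.004 q [ 0.19  0.8  -0.16  2.17  0.57  0.21 -0.71]
[[247.18733968 241.06000072]
 [247.09917181 234.82098413]
 [247.06149659 232.15497513]
 [246.99956133 227.77225477]]
```

View pics/a6.png

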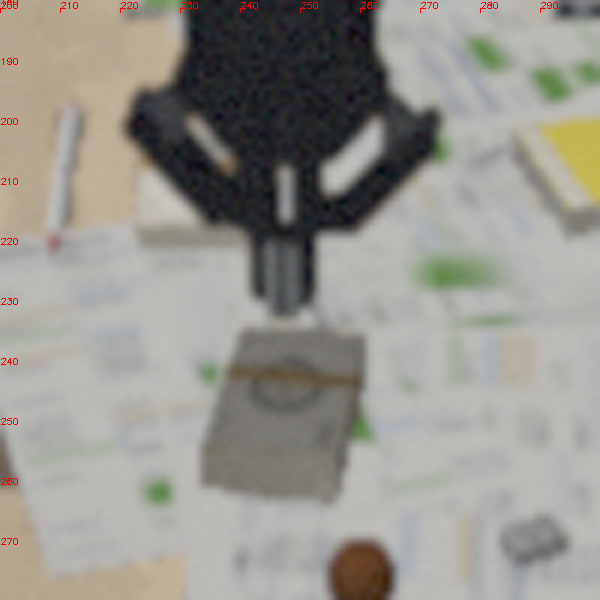

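{"api": "send_rows", "payload": {"plan": [[[0,0,15],0,0],[[0,0,10],0,0],[[0,0,5],0,0],[[0,0,0],0,0]]}}

```text
time: 5.65
eef_pos: [456.0, -87.2, 5.2]
eef_rot: [-2.458, -1.955, 0.002]
wrist_force: [-0.5, -0.5, -0.5]
gripper_width: -0.001
```

{"api": "send_rows", "payload": {"plan": [[[0,0,2],0,0],[[0,0,1],0,0],[[0,0,0],0,0]]}}

```text
time: 5.95
eef_pos: [456.6, -87.3, 3.0]
eef_rot: [2.459, 1.955, 0.0]
wrist_force: [-0.4, -0.4, -0.4]
gripper_width: -0.002
```

```bash
python3 go.py;python3 - <<'E'
from h import *
sd=robot.get_image("side")
crop(sd,200,200,300,280,6,"pics/a7.png")
E
```

```text
t 5.95 tcp [456.6 -87.3   3. ] alpha 77.0 tilt 0.02 F [-0.4 -0.4 -0.4] g -0.002 q [ 0.14  0.87 -0.08  2.18  0.59  0.11 -0.73]
```

View pics/a7.png

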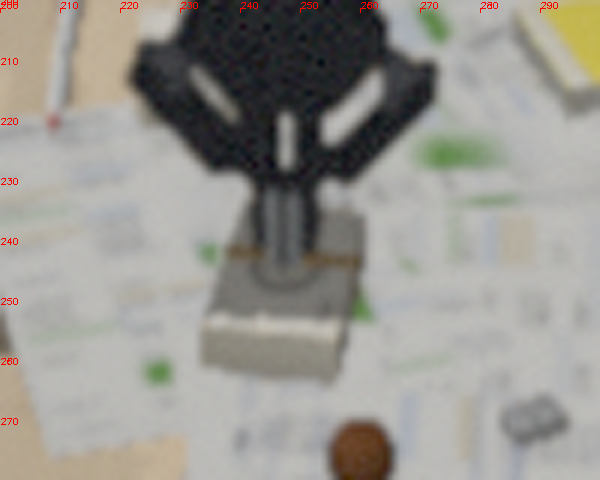

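{"api": "send_rows", "payload": {"plan": [[[0,0,1],0,0],[[0,0,1],0,0],[[0,0,0],0,0]]}}

```text
time: 6.3
eef_pos: [456.5, -87.3, 0.8]
eef_rot: [2.459, 1.955, -0.0]
wrist_force: [0.2, -0.6, 0.7]
gripper_width: 0.002
```

{"api": "send_rows", "payload": {"plan": [[[0,0,1],0,0],[[0,0,0],0,0]]}}

```text
time: 6.5
eef_pos: [456.4, -87.3, -0.2]
eef_rot: [-2.459, -1.955, 0.0]
wrist_force: [-0.4, -1.0, -0.0]
gripper_width: -0.002
```

{"api": "send_rows", "payload": {"plan": [[[0,0,1],0,0],[[0,0,0],0,0]]}}

```text
time: 6.7
eef_pos: [456.4, -87.3, -1.2]
eef_rot: [-2.459, -1.955, 0.0]
wrist_force: [-0.2, -0.2, 0.1]
gripper_width: -0.001
```

{"api": "send_rows", "payload": {"plan": [[[0,0,1],0,0],[[0,0,0],0,0]]}}

```text
time: 6.9
eef_pos: [456.5, -87.3, -2.2]
eef_rot: [-2.459, -1.955, 0.0]
wrist_force: [-0.6, -0.7, 0.1]
gripper_width: -0.002
```

{"api": "send_rows", "payload": {"plan": [[[0,0,1],0,0],[[0,0,0],0,0]]}}

```text
time: 7.1
eef_pos: [456.5, -87.3, -3.2]
eef_rot: [2.459, 1.955, -0.0]
wrist_force: [-0.2, 0.3, -0.0]
gripper_width: -0.002
```

{"api": "send_rows", "payload": {"plan": [[[0,0,1],0,0],[[0,0,0],0,0]]}}

```text
time: 7.3
eef_pos: [456.5, -87.3, -4.2]
eef_rot: [2.459, 1.955, -0.0]
wrist_force: [0.0, 0.1, 0.7]
gripper_width: -0.001
```

{"api": "send_rows", "payload": {"plan": [[[0,0,1],0,0],[[0,0,0],0,0]]}}

```text
time: 7.5
eef_pos: [456.5, -87.3, -4.3]
eef_rot: [2.458, 1.955, 0.0]
wrist_force: [-1.2, 0.3, 10.3]
gripper_width: -0.001
```

{"api": "send_rows", "payload": {"plan": [[[0,0,1],0,0],[[0,0,0],0,0]]}}

```text
time: 7.7
eef_pos: [456.6, -87.3, -4.4]
eef_rot: [2.458, 1.954, 0.001]
wrist_force: [-2.1, 0.4, 21.1]
gripper_width: 0.004
```

```bash
python3 go.py;python3 - <<'E'
from h import *
sd=robot.get_image("side")
crop(sd,200,200,300,280,6,"pics/a8.png")
E
```

```text
t 7.7 tcp [456.6 -87.3  -4.4] alpha 77.0 tilt 0.1 F [-2.1  0.4 21.1] g 0.004 q [ 0.13  0.89 -0.06  2.18  0.6   0.09 -0.74]
```

View pics/a8.png

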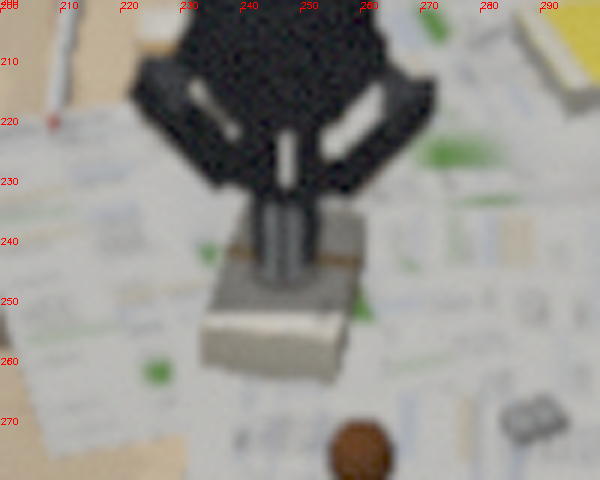

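```bash
python3 - <<'E'
from h import *
sd=robot.get_image("side")
print(unproj(sd,[(246.5,245),(246.5,247)],25))
E
```

```text
[[454.55196516 -88.83289732  25.        ]
 [453.95989154 -96.93545525  25.        ]]
```

{"api": "send_rows", "payload": {"plan": [[[0,0,-10],0,0],[[0,0,-30],0,1],[[0,0,0],0,1],[[0,0,0],0,1],[[0,0,0],0,1],[[0,0,0],0,1],[[0,0,0],0,1],[[0,0,0],0,1]]}}

```text
time: 8.6
eef_pos: [456.2, -87.2, 33.5]
eef_rot: [-2.459, -1.955, 0.001]
wrist_force: [0.2, 0.6, -0.3]
gripper_width: 1.001
```

```bash
python3 go.py 455.5 -87 -25 77
```

```text
t 8.6 tcp [456.2 -87.2  33.5] alpha 77.0 tilt 0.05 F [ 0.2  0.6 -0.3] g 1.001 q [ 0.19  0.81 -0.16  2.17  0.58  0.21 -0.72]
now-axes d [ 0.  -0.7 58.5] yaw -0.0
after-yaw d [ 0.  -0.7 58.5]
```

{"api": "send_rows", "payload": {"plan": [[[0,0,20],0,1],[[0,0,15],0,1],[[0,0,10],0,1],[[0,0,8],0,1],[[0,0,4],0,1],[[0,0,1.5],0,1],[[0,0,0],0,1]]}}

```text
time: 9.3
eef_pos: [456.4, -87.3, -24.9]
eef_rot: [-2.459, -1.956, 0.0]
wrist_force: [-0.2, 0.3, -0.1]
gripper_width: 1.003
```

```bash
python3 go.py;python3 - <<'E'
from h import *
sd=robot.get_image("side")
crop(sd,200,200,300,280,6,"pics/a9.png")
E
```

```text
t 9.3 tcp [456.4 -87.3 -24.9] alpha 77.0 tilt 0.01 F [-0.2  0.3 -0.1] g 1.003 q [ 0.11  0.93 -0.04  2.18  0.8   0.04 -0.94]
```

View pics/a9.png

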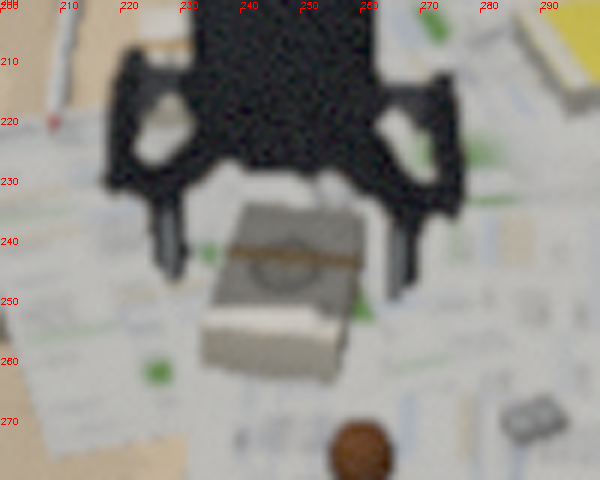

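{"api": "send_rows", "payload": {"plan": [[[0,0,0],0,0],[[0,0,0],0,0],[[0,0,0],0,0],[[0,0,0],0,0],[[0,0,0],0,0],[[0,0,0],0,0],[[0,0,-5],0,0],[[0,0,-15],0,0],[[0,0,-20],0,0],[[0,0,-20],0,0],[[0,0,0],0,0]]}}

```text
time: 10.45
eef_pos: [457.6, -87.6, 37.4]
eef_rot: [2.458, 1.952, 0.005]
wrist_force: [1.1, 0.3, -0.9]
gripper_width: 0.638
```

```bash
python3 go.py 473.7 323.8 110 167.6;python3 - <<'E'
from h import *
sd=robot.get_image("side")
crop(sd,200,180,300,280,6,"pics/a10.png")
E
```

```text
t 10.45 tcp [457.6 -87.6  37.4] alpha 76.9 tilt 0.21 F [ 1.1  0.3 -0.9] g 0.638 q [ 0.24  0.8  -0.24  2.16  0.75  0.25 -0.89]
now-axes d [404.5 -77.3 -72.5] yaw -90.7
after-yaw d [ 72.7 405.3 -72.6]
```

View pics/a10.png

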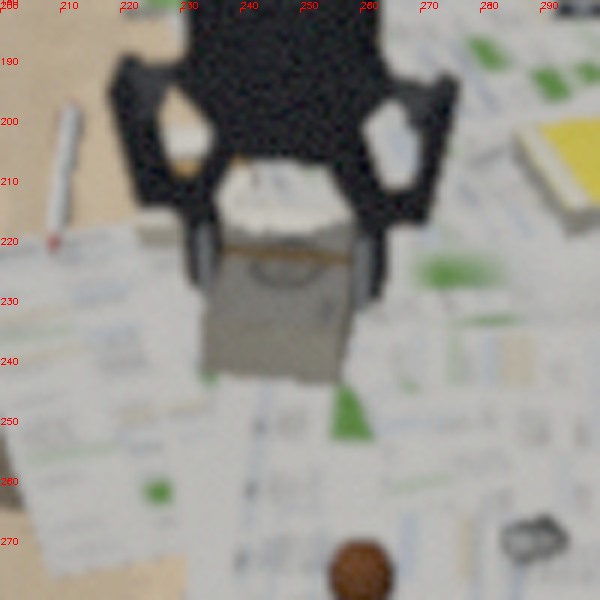

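{"api": "send_rows", "payload": {"plan": [[[0,0,-25],-6,0],[[0,0,-25],-8,0],[[0,0,-22],-8,0],[[0,0,0],-8,0],[[0,0,0],-8,0],[[0,0,0],-8,0],[[0,0,0],-8,0],[[0,0,0],-8,0],[[0,0,0],-8,0],[[0,0,0],-8,0],[[0,0,0],-8,0],[[0,0,0],-4.7,0]]}}

```text
time: 11.7
eef_pos: [455.6, -87.3, 106.2]
eef_rot: [-0.33, -3.122, -0.001]
wrist_force: [-0.0, -0.2, -0.9]
gripper_width: 0.64
```

```bash
python3 go.py 473.7 323.8 110 167.6
```

```text
t 11.7 tcp [455.6 -87.3 106.2] alpha 167.9 tilt 0.14 F [-0.  -0.2 -0.9] g 0.64 q [ 0.61  0.79 -0.86  2.11  0.97  0.71  0.44]
now-axes d [ 68.3 405.8  -3.6] yaw 0.3
after-yaw d [ 70.6 405.4  -3.8]
```

{"api": "send_rows", "payload": {"plan": [[[4,25,0],0.3,0],[[7,40,0],0,0],[[7,40,0],0,0],[[7,40,0],0,0],[[7,40,0],0,0],[[7,40,0],0,0],[[7,40,0],0,0],[[7,40,0],0,0],[[7,40,0],0,0],[[7,35,0],0,0],[[5,20,0],0,0],[[0,0,0],0,0]]}}

```text
time: 12.9
eef_pos: [471.9, 323.2, 106.5]
eef_rot: [-0.338, -3.121, -0.005]
wrist_force: [-0.4, 0.0, -1.4]
gripper_width: 0.639
```

```bash
python3 go.py 473.7 323.8 110 167.6
```

```text
t 12.9 tcp [471.9 323.2 106.5] alpha 167.6 tilt 0.2 F [-0.4  0.  -1.4] g 0.639 q [-0.21  0.88 -0.85  1.8   0.85  0.87 -0.11]
now-axes d [-1.6  1.  -3.5] yaw 0.0
after-yaw d [-1.6  0.9 -3.5]
```

{"api": "send_rows", "payload": {"plan": [[[-1,1,20],0,0],[[0,0,30],0,0],[[0,0,30],0,0],[[0,0,15],0,0],[[0,0,0],0,0],[[0,0,0],0,0]]}}

```text
time: 13.5
eef_pos: [474.8, 319.5, 12.7]
eef_rot: [-0.346, -3.122, -0.0]
wrist_force: [0.1, 0.4, -0.5]
gripper_width: 0.637
```

```bash
python3 go.py 473.7 323.8 -13.9 167.6;python3 - <<'E'
from h import *
sd=robot.get_image("side");im=robot.get_image("top")
crop(sd,200,140,290,200,8,"pics/b1.png");crop(im,100,170,220,280,5.4,"pics/b2.png")
E
```

```text
t 13.5 tcp [474.8 319.5  12.7] alpha 167.4 tilt 0.01 F [ 0.1  0.4 -0.5] g 0.637 q [-0.27  1.01 -0.73  1.84  1.02  0.73 -0.24]
now-axes d [ 2.   3.9 26.6] yaw -0.2
after-yaw d [ 2.   3.9 26.6]
```

View pics/b1.png

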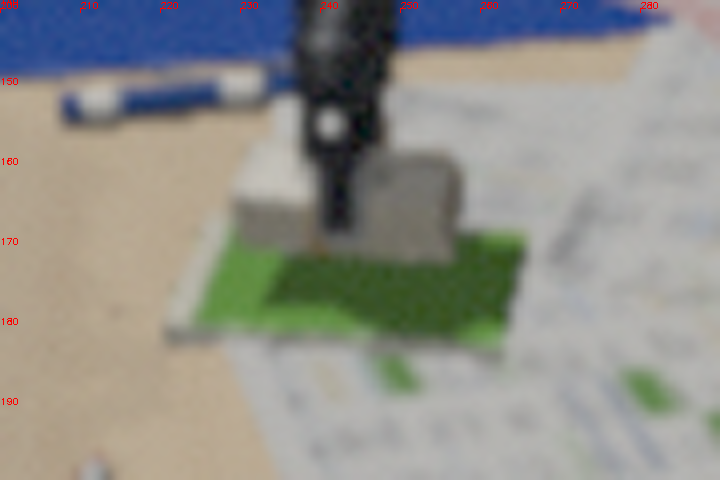

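View pics/b2.png

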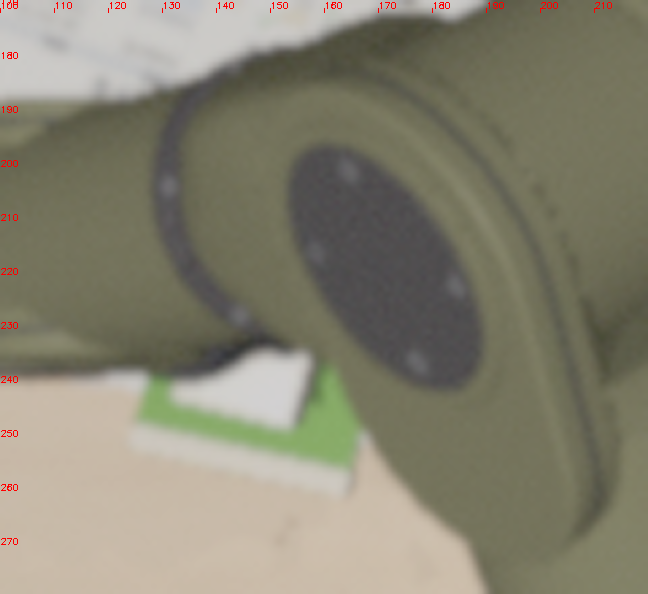

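```bash
python3 - <<'E'
from h import *
im=robot.get_image("top");sd=robot.get_image("side")
W=unproj(im,[(100+172/5.4,170+402/5.4),(100+297/5.4,170+430/5.4)],62.6);print(W)
m=W.mean(0)[:2];a=np.radians(167.5);u=np.array([np.cos(a),np.sin(a)]);print('centre',m-u*45.5,'len',np.linalg.norm(W[0]-W[1]))
# side near bottom edge z=37.6
W=unproj(sd,[(229.6,171),(256.5,172.5)],37.6);print(W,'len',np.linalg.norm(W[0]-W[1]),W.mean(0)[:2]+28*np.array([.215,.977]))
E
```

```text
[[435.14047228 355.20220562  62.6       ]
 [422.50579647 298.12239146  62.6       ]]
centre [473.2446027 316.8142961] len 58.4614421459204
[[427.41347356 300.07116149  37.6       ]
 [514.62004716 281.70389419  37.6       ]] len 89.11982375456654 [477.03676036 318.24352784]
```

{"api": "send_rows", "payload": {"plan": [[[2,4.5,0],-0.2,0],[[0,0,10],0,0],[[0,0,10],0,0],[[0,0,5],0,0],[[0,0,1],0,0],[[0,0,0],0,0]]}}

```text
time: 14.3
eef_pos: [473.4, 323.6, -13.3]
eef_rot: [0.34, 3.123, -0.003]
wrist_force: [-1.0, -3.0, 8.4]
gripper_width: 0.639
```

```bash
python3 go.py 473.7 323.8 -14.4 167.6
```

```text
t 14.3 tcp [473.4 323.6 -13.3] alpha 167.6 tilt 0.11 F [-1.  -3.   8.4] g 0.639 q [-0.29  1.05 -0.7   1.83  1.06  0.7  -0.28]
now-axes d [-0.3  0.3  1.1] yaw -0.0
after-yaw d [-0.3  0.3  1.1]
```

Contact. Releasing and retreating.

{"api": "send_rows", "payload": {"plan": [[[0,0,0],0,1],[[0,0,0],0,1],[[0,0,0],0,1],[[0,0,0],0,1],[[0,0,0],0,1],[[0,0,-10],0,1],[[0,0,-20],0,1],[[0,0,-40],0,1],[[0,0,-40],0,1],[[0,0,0],0,1]]}}

```text
time: 15.3
eef_pos: [475.8, 328.0, 102.2]
eef_rot: [0.339, 3.117, 0.013]
wrist_force: [1.4, -0.4, -0.3]
gripper_width: 0.999
```

```bash
python3 go.py 427.8 100.5 100 87.5
```

```text
t 15.3 tcp [475.8 328.  102.2] alpha 167.6 tilt 0.58 F [ 1.4 -0.4 -0.3] g 0.999 q [-0.22  0.89 -0.84  1.79  0.87  0.86 -0.12]
now-axes d [-2.100e+00 -2.325e+02  1.000e-01] yaw 80.1
after-yaw d [-229.4  -38.     2.2]
```

{"api": "send_rows", "payload": {"plan": [[[0,-32,0],0,1],[[0,-40,0],0,1],[[0,-40,0],0,1],[[0,-40,0],0,1],[[0,-40,0],0,1],[[0,-40,0],0,1],[[0,0,0],8,1],[[0,0,0],8,1],[[0,0,0],8,1],[[0,0,0],8,1],[[0,0,0],8,1],[[0,0,0],8,1]]}}

```text
time: 16.5
eef_pos: [423.9, 97.9, 96.6]
eef_rot: [1.589, 2.71, 0.001]
wrist_force: [0.4, 0.8, -0.2]
gripper_width: 1.0
```

```bash
python3 go.py 427.8 100.5 100 87.5; python3 - <<'E'
from h import *
sd=robot.get_image("side");im=robot.get_image("top")
crop(sd,200,140,290,200,8,"pics/c1.png");crop(im,110,180,190,270,6.5,"pics/c2.png")
E
```

```text
t 16.5 tcp [423.9  97.9  96.6] alpha 119.2 tilt 0.02 F [ 0.4  0.8 -0.2] g 1.0 q [ 0.03  0.71 -0.59  2.21  0.9   0.48 -0.76]
now-axes d [ 0.4  4.7 -3.3] yaw 31.7
after-yaw d [ 2.8  3.8 -3.4]
```

View pics/c1.png

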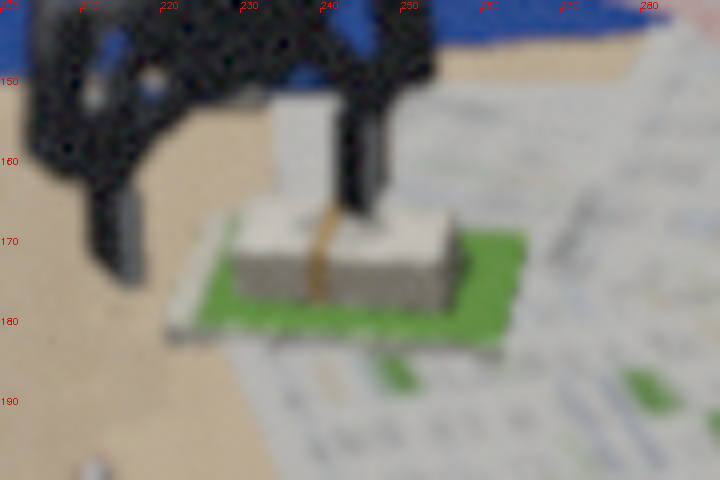

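View pics/c2.png

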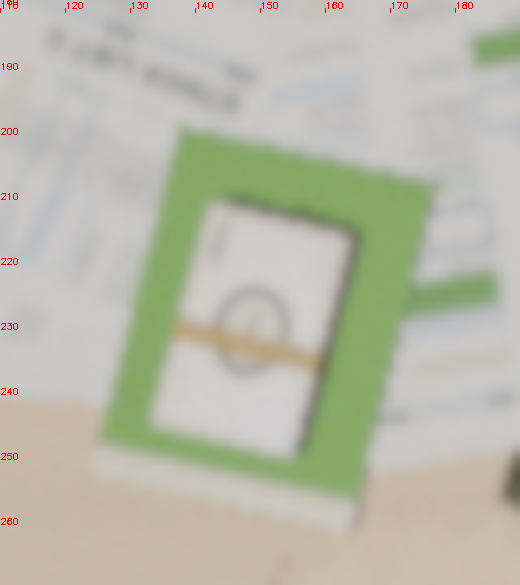

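```bash
cat > chk.py <<'E'
from fit2 import *
def chk(z,a,b,x0,tag,r=(8,8,6)):
    im=prep("top");sd=prep("side")
    for n,i in(("top",im),("side",sd)):
        p,s=best(lambda p:score(i,p,z,a,b),x0,r); print(tag,n,np.round(p,1),round(s,1))
E
python3 - <<'E'
from chk import *
im=robot.get_image("top")
print(unproj(im,[(149.1,230.6)],35.5))
chk(35.5,56,91,(473.7,323.8,-102.4),'thick')
chk(10.5,106,143,(473.7,323.8,-102.4),'pad')
E
```

```text
[[471.09648527 320.48617268  35.5       ]]
thick top [ 471.7  323.4 -103.4] 358.9
thick side [ 467.1  318.8 -102. ] 227.7
pad top [ 473.8  323.6 -102.5] 233.3
pad side [ 473.6  324.9 -102.9] 192.3
```

{"api": "send_rows", "payload": {"plan": [[[0,0,0],8,1],[[0,0,0],8,1],[[0,0,0],8,1],[[0,0,0],7.7,1],[[3,4,0],0,1],[[0,0,20],0,1],[[0,0,30],0,1],[[0,0,20],0,1],[[0,0,0],0,1]]}}

```text
time: 17.75
eef_pos: [427.0, 100.7, 24.5]
eef_rot: [-2.256, -2.185, 0.006]
wrist_force: [-0.6, -0.2, 0.9]
gripper_width: 1.001
```

```bash
python3 go.py 427.8 100.5 -26 87.5; python3 - <<'E'
from h import *
sd=robot.get_image("side");im=robot.get_image("top")
crop(sd,190,150,280,230,8,"pics/d1.png")
from chk import *
chk(15,91,56,(427.8,100.5,-92.5),'thin',(6,8,4))
E
```

```text
t 17.75 tcp [427.  100.7  24.5] alpha 88.2 tilt 0.21 F [-0.6 -0.2  0.9] g 1.001 q [-0.23  0.82 -0.17  2.24  0.96  0.15 -1.34]
now-axes d [-0.1  0.9 50.5] yaw 0.7
after-yaw d [-0.2  0.8 50.5]
thin top [433.8  94.  -88.5] 86.3
thin side [428.5 108.5 -93.7] 144.4
```

View pics/d1.png

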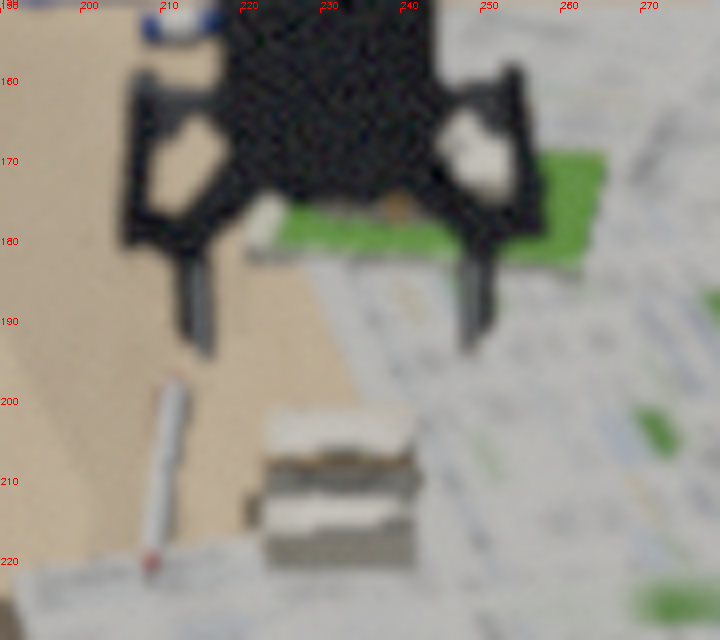

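```bash
python3 - <<'E'
from h import *
im=robot.get_image("top");sd=robot.get_image("side")
print(unproj(im,[(203,272.5),(253,276)],4)); print(unproj(sd,[(211.5,198),(208,221)],4))
E
```

```text
[[366.47925043 188.10003405   4.        ]
 [357.75493687  60.64850224   4.        ]]
[[366.61471489 186.73841503   4.        ]
 [357.1384629   59.7828817    4.        ]]
```

{"api": "send_rows", "payload": {"plan": [[[0,1,0],0.7,0.85],[[0,0,10],0,0.85],[[0,0,10],0,0.85],[[0,0,10],0,0.85],[[0,0,10],0,0.85],[[0,0,5],0,0.85],[[0,0,0],0,0.85]]}}

```text
time: 18.75
eef_pos: [429.9, 100.6, -14.3]
eef_rot: [-2.274, -2.166, 0.006]
wrist_force: [0.3, 0.2, 0.4]
gripper_width: 0.849
```

```bash
python3 go.py 427.8 100.5 -26 87.5; python3 - <<'E'
from h import *
sd=robot.get_image("side")
crop(sd,190,150,280,230,8,"pics/d2.png")
E
```

```text
t 18.75 tcp [429.9 100.6 -14.3] alpha 87.2 tilt 0.23 F [0.3 0.2 0.4] g 0.849 q [-0.29  0.91 -0.08  2.24  1.63  0.06 -2.01]
now-axes d [-0.1 -2.1 11.7] yaw -0.3
after-yaw d [-0.2 -2.1 11.7]
```

View pics/d2.png

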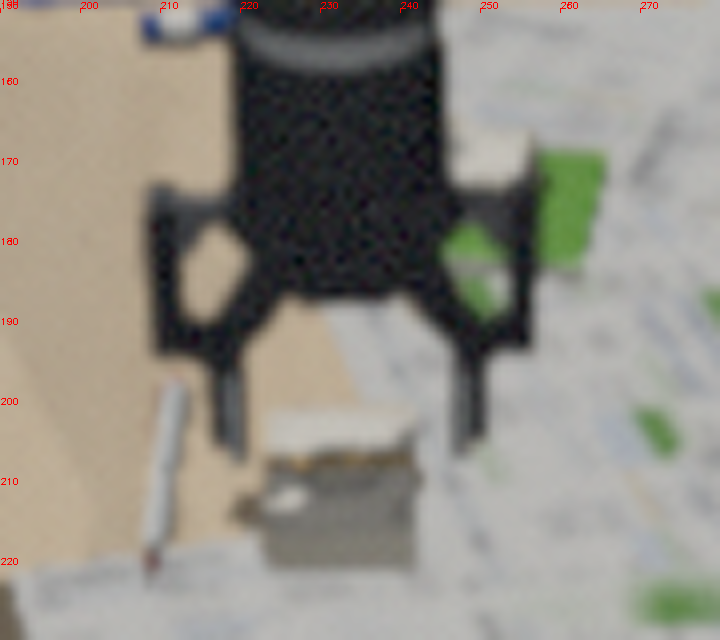

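{"api": "send_rows", "payload": {"plan": [[[0,-2,2],-0.3,0.85],[[0,0,3],0,0.85],[[0,0,3],0,0.85],[[0,0,3],0,0.85],[[0,0,0],0,0.85]]}}

```text
time: 19.3
eef_pos: [427.5, 100.5, -25.5]
eef_rot: [-2.269, -2.17, 0.007]
wrist_force: [0.0, -0.4, -1.1]
gripper_width: 0.851
```

```bash
python3 go.py 427.8 100.5 -26 87.5
```

```text
t 19.3 tcp [427.5 100.5 -25.5] alpha 87.4 tilt 0.28 F [ 0.  -0.4 -1.1] g 0.851 q [-0.21  0.94 -0.21  2.24  1.71  0.17 -2.09]
now-axes d [0.  0.3 0.5] yaw -0.1
after-yaw d [0.  0.3 0.5]
```

Good. Closing and lifting.

{"api": "send_rows", "payload": {"plan": [[[0,0,0],0,0],[[0,0,0],0,0],[[0,0,0],0,0],[[0,0,0],0,0],[[0,0,0],0,0],[[0,0,0],0,0]]}}

```text
time: 19.9
eef_pos: [427.6, 100.6, -24.7]
eef_rot: [-2.269, -2.171, 0.006]
wrist_force: [-1.1, -0.0, 4.7]
gripper_width: 0.631
```

```bash
python3 go.py 427.8 100.5 -26 87.5; python3 - <<'E'
from h import *
sd=robot.get_image("side")
crop(sd,190,150,280,230,8,"pics/d3.png")
E
```

```text
t 19.9 tcp [427.6 100.6 -24.7] alpha 87.5 tilt 0.24 F [-1.1 -0.   4.7] g 0.631 q [-0.21  0.93 -0.21  2.24  1.71  0.17 -2.09]
now-axes d [-0.1  0.2  1.3] yaw -0.0
after-yaw d [-0.1  0.2  1.3]
```

{"api": "send_rows", "payload": {"plan": [[[0,0,-5],0,0],[[0,0,-10],0,0],[[0,0,-15],0,0],[[0,0,-15],0,0],[[0,0,-20],0,0],[[0,0,-20],0,0],[[0,0,-20],0,0],[[0,0,0],0,0]]}}

```text
time: 20.75
eef_pos: [430.0, 101.1, 77.5]
eef_rot: [2.27, 2.169, 0.002]
wrist_force: [0.1, -0.4, -0.2]
gripper_width: 0.631
```

```bash
python3 go.py 472 322.5 100 167.6; python3 - <<'E'
from h import *
sd=robot.get_image("side")
crop(sd,190,130,280,230,6,"pics/d4.png")
E
```

```text
t 20.75 tcp [430.  101.1  77.5] alpha 87.4 tilt 0.13 F [ 0.1 -0.4 -0.2] g 0.631 q [-0.02  0.74 -0.51  2.21  0.93  0.42 -1.34]
now-axes d [223.1  32.  -22.4] yaw -80.2
after-yaw d [  6.6 225.3 -22.5]
```

View pics/d3.png

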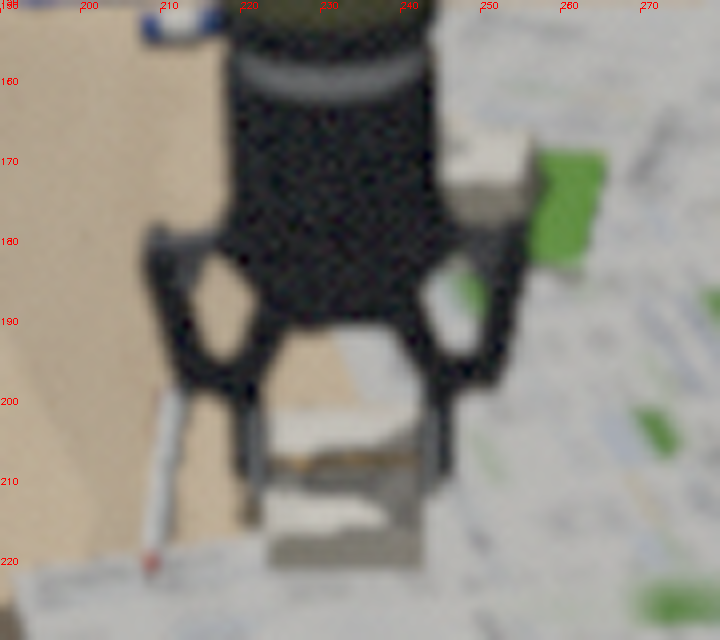

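View pics/d4.png

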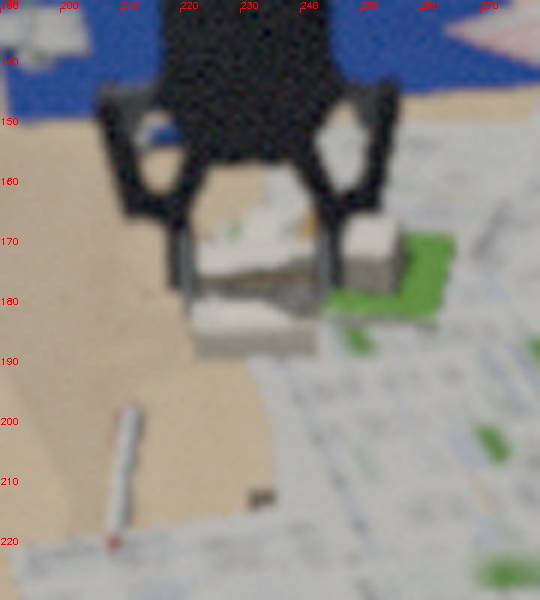

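{"api": "send_rows", "payload": {"plan": [[[0,0,-22],-6.2,0],[[0,0,0],-8,0],[[0,0,0],-8,0],[[0,0,0],-8,0],[[0,0,0],-8,0],[[0,0,0],-8,0],[[0,0,0],-8,0],[[0,0,0],-8,0],[[0,0,0],-8,0],[[0,0,0],-8,0],[[0,0,0],-2,0],[[0,0,0],0,0]]}}

```text
time: 22.0
eef_pos: [428.3, 100.6, 96.6]
eef_rot: [-0.337, -3.121, 0.004]
wrist_force: [-0.5, -0.4, -0.9]
gripper_width: 0.633
```

```bash
python3 go.py 472 322.5 100 167.6
```

```text
t 22.0 tcp [428.3 100.6  96.6] alpha 167.7 tilt 0.22 F [-0.5 -0.4 -0.9] g 0.633 q [ 0.21  0.81 -0.92  2.18  1.07  0.72 -0.11]
now-axes d [  4.8 226.1  -4.1] yaw 0.1
after-yaw d [  5.  226.1  -3.4]
```

{"api": "send_rows", "payload": {"plan": [[[1,26,0],0,0],[[1,40,0],0,0],[[1,40,0],0,0],[[1,40,0],0,0],[[1,40,0],0,0],[[0,30,0],0,0],[[0,10,0],0,0],[[0,0,20],0,0],[[0,0,25],0,0],[[0,0,10],0,0],[[0,0,0],0,0]]}}

```text
time: 23.1
eef_pos: [471.5, 320.4, 40.5]
eef_rot: [-0.338, -3.121, 0.009]
wrist_force: [0.2, -0.7, -0.2]
gripper_width: 0.631
```

```bash
python3 go.py 472 322.5 10.8 167.6;python3 - <<'E'
from h import *
sd=robot.get_image("side");im=robot.get_image("top")
crop(sd,200,140,290,200,8,"pics/e1.png");crop(im,110,200,190,270,8,"pics/e2.png")
E
```

```text
t 23.1 tcp [471.5 320.4  40.5] alpha 167.6 tilt 0.38 F [ 0.2 -0.7 -0.2] g 0.631 q [-0.21  1.   -0.86  1.83  1.03  0.85 -0.26]
now-axes d [-0.1  2.3 29.7] yaw 0.0
after-yaw d [-0.   2.1 29.7]
```

View pics/e1.png

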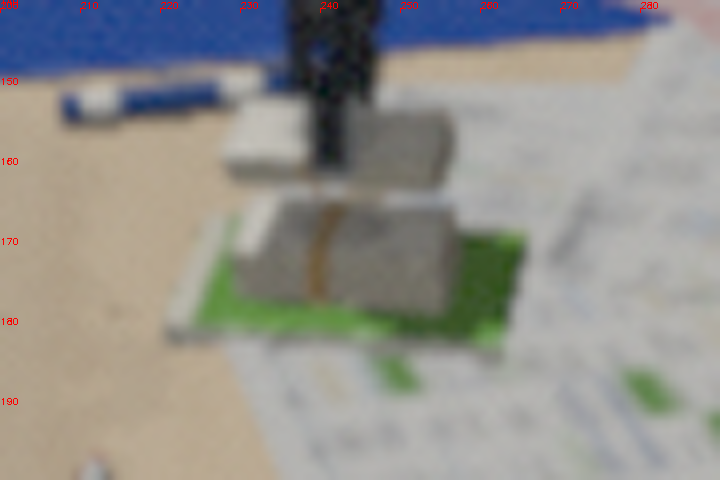

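View pics/e2.png

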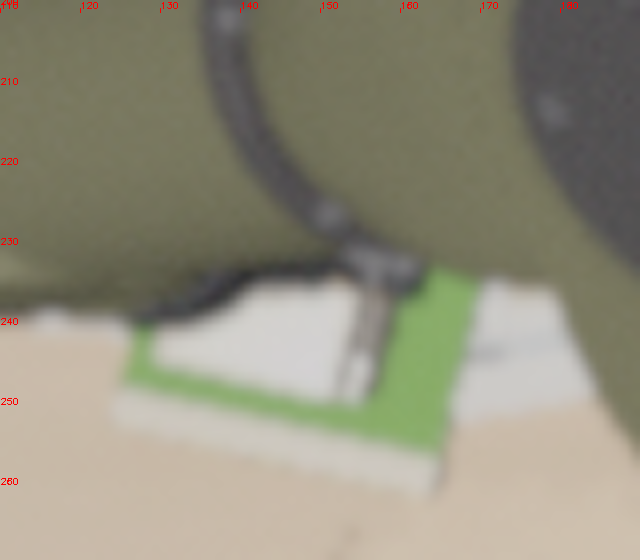

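```bash
python3 - <<'E'
from h import *
im=robot.get_image("top");sd=robot.get_image("side")
n=np.array([.215,.977]);u=np.array([-.977,.215])
def s(W,t): print(t,W.round(1).tolist(),'len',round(np.linalg.norm(W[0]-W[1]),1),(W.mean(0)[:2]+28*n).round(1))
s(unproj(sd,[(228.6,162),(254.8,163.5)],65.5),'thin')
s(unproj(sd,[(229.3,177),(255.3,179)],10.5),'thick')
# top: near end of thin (z=80.5) left end x~? right corner; near end of thick right corner
print('thin R near corner',unproj(im,[(110+340/8,200+400/8)],80.5),'thick R near corner',unproj(im,[(110+365/8,200+405/8)],35.5),'thin near mid-edge',unproj(im,[(110+160/8,200+365/8)],80.5),)
E
```

```text
thin [[425.5, 310.1, 65.5], [510.0, 291.8, 65.5]] len 86.5 [473.8 328.3]
thick [[425.8, 309.7, 10.5], [511.2, 287.9, 10.5]] len 88.1 [474.5 326.2]
thin R near corner [[420.98751941 299.93016318  80.5       ]] thick R near corner [[420.96262938 302.86954997  35.5       ]] thin near mid-edge [[431.49007334 354.59458181  80.5       ]]
```

{"api": "send_rows", "payload": {"plan": [[[0,2,10],0,0],[[0,0,8],0,0],[[0,0,6],0,0],[[0,0,3],0,0],[[0,0,2],0,0],[[0,0,0],0,0],[[0,0,0],0,0]]}}

```text
time: 24.0
eef_pos: [472.8, 324.6, 13.5]
eef_rot: [-0.338, -3.123, 0.003]
wrist_force: [0.9, -0.0, -0.5]
gripper_width: 0.631
```

```bash
python3 go.py 472 322.5 10.8 167.6
```

```text
t 24.0 tcp [472.8 324.6  13.5] alpha 167.7 tilt 0.1 F [ 0.9 -0.  -0.5] g 0.631 q [-0.23  1.04 -0.83  1.83  1.08  0.81 -0.29]
now-axes d [ 0.4 -2.2  2.7] yaw 0.1
after-yaw d [ 0.4 -2.2  2.7]
```

{"api": "send_rows", "payload": {"plan": [[[0,-1,1],0,0],[[0,0,1],0,0],[[0,0,0.5],0,0],[[0,0,0],0,0]]}}

```text
time: 24.4
eef_pos: [472.6, 323.4, 10.8]
eef_rot: [-0.338, -3.123, 0.003]
wrist_force: [-0.3, 0.7, -0.6]
gripper_width: 0.628
```

```bash
python3 go.py 472 322.5 10.8 167.6
```

```text
t 24.4 tcp [472.6 323.4  10.8] alpha 167.7 tilt 0.12 F [-0.3  0.7 -0.6] g 0.628 q [-0.23  1.05 -0.83  1.83  1.09  0.81 -0.3 ]
now-axes d [ 0.4 -1.   0. ] yaw 0.1
after-yaw d [ 0.4 -1.   0. ]
```

{"api": "send_rows", "payload": {"plan": [[[0,0,0.7],0,0],[[0,0,0],0,0]]}}

```text
time: 24.6
eef_pos: [472.6, 323.5, 10.2]
eef_rot: [-0.338, -3.123, 0.003]
wrist_force: [0.3, 1.2, -0.4]
gripper_width: 0.628
```

{"api": "send_rows", "payload": {"plan": [[[0,0,0],0,1],[[0,0,0],0,1],[[0,0,0],0,1],[[0,0,0],0,1],[[0,0,0],0,1],[[0,0,-10],0,1],[[0,0,-20],0,1],[[0,0,-30],0,1],[[0,0,-40],0,1],[[0,0,0],0,1]]}}

```text
time: 25.6
eef_pos: [474.3, 327.2, 115.8]
eef_rot: [0.337, 3.119, 0.01]
wrist_force: [0.3, 0.6, -0.1]
gripper_width: 0.999
```

```bash
python3 go.py 472 -241 110 94
```

```text
t 25.6 tcp [474.3 327.2 115.8] alpha 167.7 tilt 0.44 F [ 0.3  0.6 -0.1] g 0.999 q [-0.17  0.91 -0.95  1.78  0.91  0.95 -0.16]
now-axes d [-119.  -555.7    2.6] yaw 73.7
after-yaw d [-566.7  -41.9    5.8]
```

{"api": "send_rows", "payload": {"plan": [[[-6,-30,0],0,1],[[-9,-42,0],0,1],[[-9,-42,0],0,1],[[-9,-42,0],0,1],[[-9,-42,0],0,1],[[-9,-42,0],0,1],[[-9,-42,0],0,1],[[-9,-42,0],0,1],[[-9,-42,0],0,1],[[-9,-42,0],0,1],[[-9,-42,0],0,1],[[-9,-42,0],0,1]]}}

```text
time: 26.8
eef_pos: [469.8, -181.3, 111.4]
eef_rot: [-0.338, -3.123, 0.003]
wrist_force: [0.8, -0.2, 0.2]
gripper_width: 0.999
```

```bash
python3 go.py 472 -241 110 94;  python3 - <<'E'
from h import *
sd=robot.get_image("side");im=robot.get_image("top")
crop(sd,200,140,290,200,8,"pics/k1.png");crop(im,110,180,190,270,6.5,"pics/k2.png")
from chk import *
chk(50.5,56,91,(471,322,-102.4),'thin')
chk(50.5,56,91,(471,322,-102.4),'thin',(10,10,4))
E
```

```text
t 26.8 tcp [ 469.8 -181.3  111.4] alpha 167.7 tilt 0.12 F [ 0.8 -0.2  0.2] g 0.999 q [ 0.84  0.86 -0.98  1.99  0.98  0.86  0.65]
now-axes d [-14.9 -57.9   1.6] yaw 73.7
after-yaw d [-59.7  -1.9   1.4]
thin top [ 471.1  322.5 -103. ] 365.2
thin side [ 473.8  329.8 -101.6] 93.0
thin top [ 471.1  322.5 -103. ] 365.0
thin side [473.1 332.  -98.4] 75.7
```

View pics/k1.png

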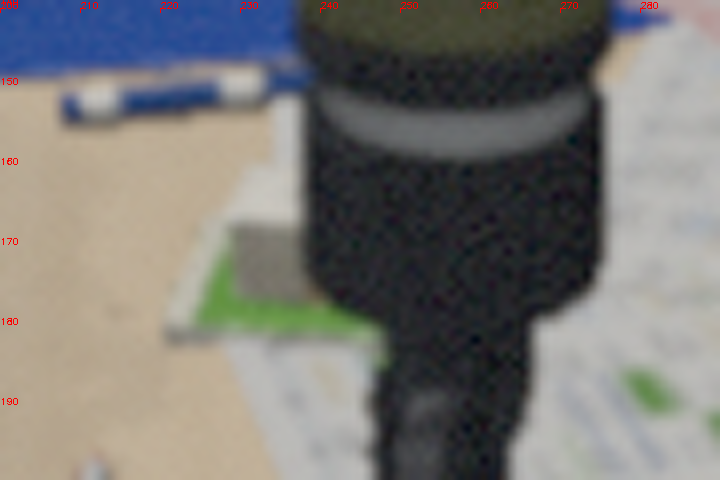

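View pics/k2.png

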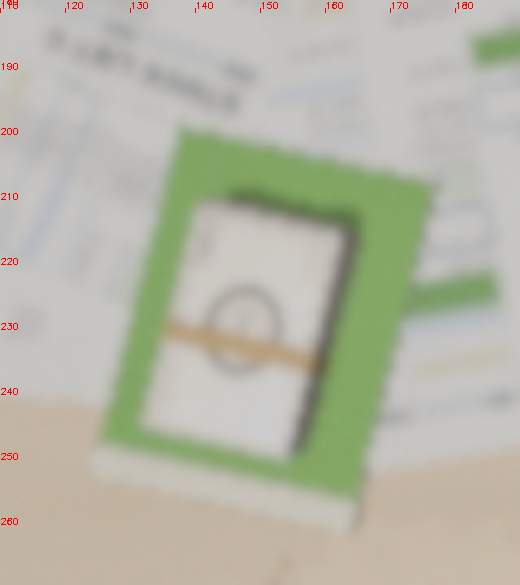

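{"api": "send_rows", "payload": {"plan": [[[-10,-38,0],0,1],[[-5,-20,0],0,1],[[0,0,0],8,1],[[0,0,0],8,1],[[0,0,0],8,1],[[0,0,0],8,1],[[0,0,0],8,1],[[0,0,0],8,1],[[0,0,0],8,1],[[0,0,0],8,1],[[0,0,0],8,1],[[0,0,0],1.7,1]]}}

```text
time: 28.3
eef_pos: [473.0, -237.3, 111.7]
eef_rot: [2.141, 2.298, -0.003]
wrist_force: [0.3, -0.6, 0.1]
gripper_width: 1.003
```

```bash
python3 go.py 472 -241 20 94;  python3 - <<'E'
from h import *
sd=robot.get_image("side")
crop(sd,210,200,310,310,5.4,"pics/m1.png")
E
```

```text
t 28.3 tcp [ 473.  -237.3  111.7] alpha 94.1 tilt 0.11 F [ 0.3 -0.6  0.1] g 1.003 q [ 0.78  0.78 -0.68  1.93  0.75  0.71 -0.29]
now-axes d [-3.5 -1.2 91.7] yaw 0.1
after-yaw d [-3.6 -1.3 91.7]
```

View pics/m1.png

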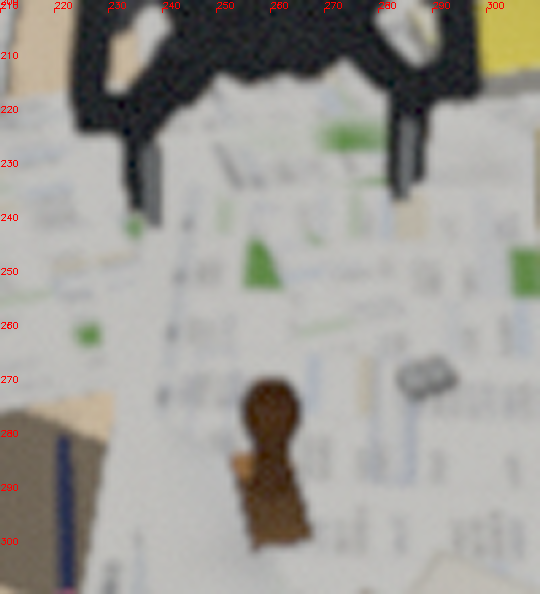

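{"api": "send_rows", "payload": {"plan": [[[-2,-1,20],0,1],[[0,0,30],0,1],[[0,0,30],0,1],[[0,0,15],0,1],[[0,0,8],0,1],[[0,0,4.5],0,1],[[0,0,0],0,1],[[0,0,0],0,1]]}}

```text
time: 29.15
eef_pos: [472.0, -241.6, 4.4]
eef_rot: [2.141, 2.296, -0.002]
wrist_force: [-0.4, -0.6, 0.1]
gripper_width: 0.996
```

```bash
python3 go.py 472 -239.5 4 94;  python3 - <<'E'
from h import *
sd=robot.get_image("side")
crop(sd,210,220,310,310,6,"pics/m2.png")
E
```

```text
t 29.15 tcp [ 472.  -241.6    4.4] alpha 94.0 tilt 0.13 F [-0.4 -0.6  0.1] g 0.996 q [ 0.68  0.94 -0.5   1.97  0.96  0.49 -0.47]
now-axes d [2.1 0.1 0.4] yaw -0.0
after-yaw d [2.1 0.1 0.4]
```

View pics/m2.png

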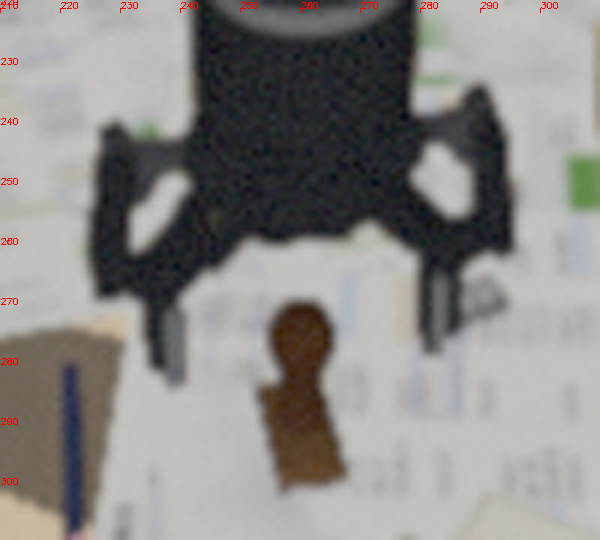

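{"api": "send_rows", "payload": {"plan": [[[3,0,0],0,1],[[0,0,0],0,0],[[0,0,0],0,0],[[0,0,0],0,0],[[0,0,0],0,0],[[0,0,0],0,0],[[0,0,0],0,0],[[0,0,0],0,0],[[0,0,0],0,0]]}}

```text
time: 30.1
eef_pos: [470.8, -238.7, 3.9]
eef_rot: [2.143, 2.296, -0.004]
wrist_force: [-1.1, -0.1, 5.4]
gripper_width: 0.266
```

```bash
python3 go.py 472 -239.5 4 94;  python3 - <<'E'
from h import *
sd=robot.get_image("side")
crop(sd,210,220,310,310,6,"pics/m3.png")
E
```

```text
t 30.1 tcp [ 470.8 -238.7    3.9] alpha 94.0 tilt 0.15 F [-1.1 -0.1  5.4] g 0.266 q [ 0.67  0.94 -0.49  1.98  0.97  0.49 -0.48]
now-axes d [-0.9  1.1 -0.1] yaw -0.0
after-yaw d [-0.9  1.1 -0.1]
```

View pics/m3.png

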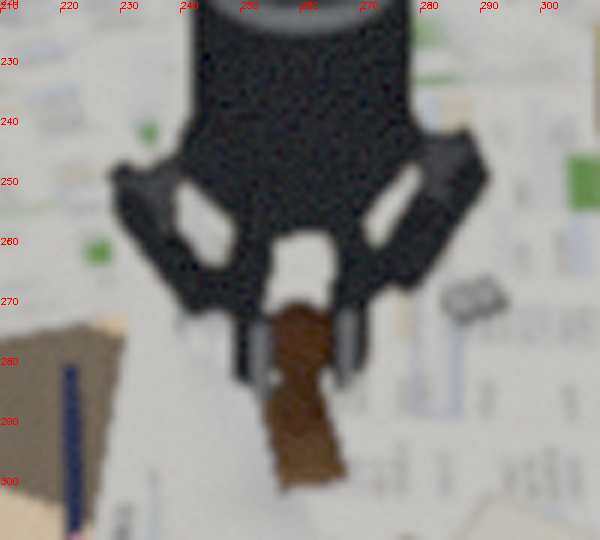

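{"api": "send_rows", "payload": {"plan": [[[0,0,-5],0,0],[[0,0,-15],0,0],[[0,0,-30],0,0],[[0,0,-35],0,0],[[0,0,-35],0,0],[[0,0,-15],0,0],[[0,0,0],0,0]]}}

```text
time: 30.85
eef_pos: [473.1, -238.7, 140.9]
eef_rot: [2.14, 2.293, 0.001]
wrist_force: [-0.2, 0.0, -1.8]
gripper_width: 0.266
```

```bash
python3 go.py 471.5 322.5 140 167;  python3 - <<'E'
from h import *
sd=robot.get_image("side")
crop(sd,210,180,310,290,5.4,"pics/m4.png")
E
```

```text
t 30.85 tcp [ 473.1 -238.7  140.9] alpha 93.9 tilt 0.3 F [-0.2  0.  -1.8] g 0.266 q [ 0.8   0.74 -0.72  1.9   0.7   0.76 -0.24]
now-axes d [560.   36.9  -0.9] yaw -73.1
after-yaw d [127.8 546.5   0.9]
```

View pics/m4.png

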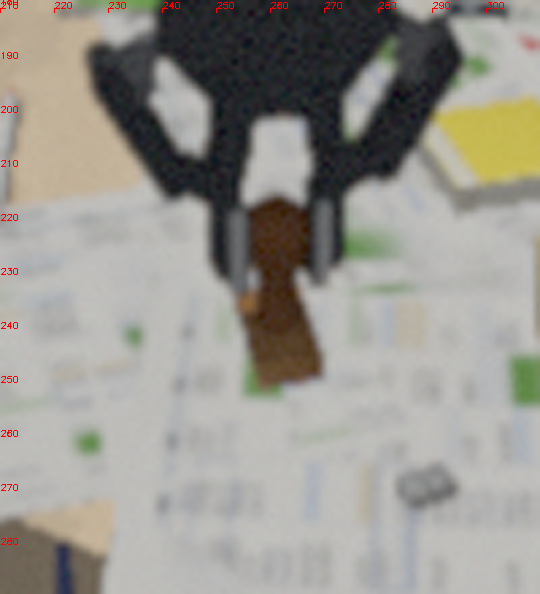

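{"api": "send_rows", "payload": {"plan": [[[0,0,0],-6,0],[[0,0,0],-8,0],[[0,0,0],-8,0],[[0,0,0],-8,0],[[0,0,0],-8,0],[[0,0,0],-8,0],[[0,0,0],-8,0],[[0,0,0],-8,0],[[0,0,0],-8,0],[[0,0,0],-3.1,0],[[8,25,0],0,0],[[10,42,0],0,0]]}}

```text
time: 32.1
eef_pos: [467.3, -171.1, 136.2]
eef_rot: [-0.365, -3.116, 0.004]
wrist_force: [0.9, 0.3, 0.5]
gripper_width: 0.265
```

{"api": "send_rows", "payload": {"plan": [[[10,42,0],0,0],[[10,42,0],0,0],[[10,42,0],0,0],[[10,42,0],0,0],[[10,42,0],0,0],[[10,42,0],0,0],[[10,42,0],0,0],[[10,42,0],0,0],[[10,42,0],0,0],[[10,42,0],0,0],[[6,30,0],0,0],[[0,0,0],0,0]]}}

```text
time: 33.3
eef_pos: [464.3, 299.3, 136.8]
eef_rot: [-0.344, -3.12, -0.004]
wrist_force: [-1.2, 0.4, -0.7]
gripper_width: 0.262
```

```bash
python3 go.py 471.5 322.5 80 167
```

```text
t 33.3 tcp [464.3 299.3 136.8] alpha 167.4 tilt 0.24 F [-1.2  0.4 -0.7] g 0.262 q [-0.12  0.86 -0.97  1.83  0.87  0.95 -0.14]
now-axes d [-2.1 24.1 56.9] yaw 0.4
after-yaw d [-1.7 24.2 56.8]
```

{"api": "send_rows", "payload": {"plan": [[[-2,14,0],0.4,0],[[0,10,0],0,0],[[0,0,20],0,0],[[0,0,25],0,0],[[0,0,15],0,0],[[0,0,0],0,0],[[0,0,0],0,0]]}}

```text
time: 34.0
eef_pos: [473.5, 316.1, 77.7]
eef_rot: [-0.365, -3.119, 0.003]
wrist_force: [0.1, -0.5, -1.3]
gripper_width: 0.265
```

```bash
python3 go.py 472 323.2 54.5 167;python3 - <<'E'
from h import *
sd=robot.get_image("side");im=robot.get_image("top")
crop(sd,200,130,290,200,8,"pics/n1.png");crop(im,110,180,190,270,6.5,"pics/n2.png")
E
```

```text
t 34.0 tcp [473.5 316.1  77.7] alpha 166.7 tilt 0.13 F [ 0.1 -0.5 -1.3] g 0.265 q [-0.18  0.95 -0.9   1.82  0.96  0.89 -0.22]
now-axes d [ 3.1  6.6 23.2] yaw -0.3
after-yaw d [ 3.   6.6 23.2]
```

View pics/n1.png

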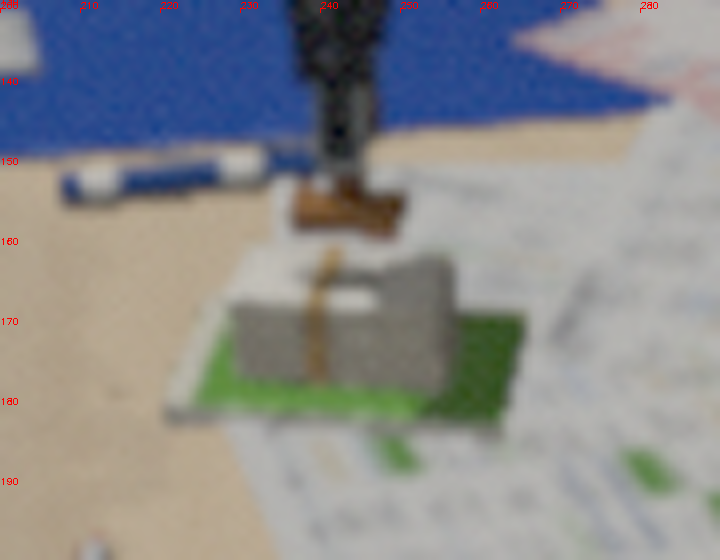

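View pics/n2.png

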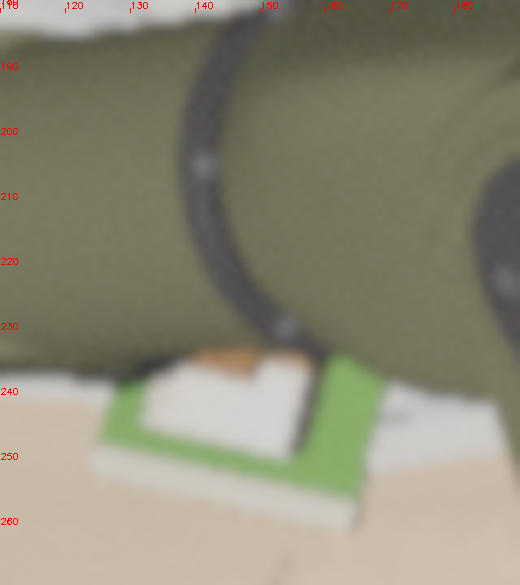

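```bash
python3 - <<'E'
from h import *
im=robot.get_image("top");sd=robot.get_image("side")
n=np.array([.22,.975]);u=np.array([-.975,.22])
W=unproj(sd,[(236.3,157.8),(249.3,159.6)],73.7);print(W,np.linalg.norm(W[0]-W[1]),W.mean(0)[:2]+13.5*n)
W=unproj(im,[(140,235),(149,237.5)],85.7);print(W,np.linalg.norm(W[0]-W[1]),W.mean(0)[:2]-24*u)
E
```

```text
[[451.53808674 322.97859344  73.7       ]
 [493.15177225 305.5354023   73.7       ]] 45.121654870713044 [475.31492949 327.41949787]
[[456.88898708 329.75299759  85.7       ]
 [450.87558575 307.88232584  85.7       ]] 22.682312018787265 [477.28228641 313.53766172]
```

{"api": "send_rows", "payload": {"plan": [[[5,6,5],-0.3,0],[[0,0,7],0,0],[[0,0,5],0,0],[[0,0,2],0,0],[[0,0,0],0,0],[[0,0,0],0,0]]}}

```text
time: 34.8
eef_pos: [470.1, 323.0, 58.6]
eef_rot: [-0.357, -3.12, 0.003]
wrist_force: [-0.2, -0.4, -0.1]
gripper_width: 0.265
```

```bash
python3 go.py 469.7 323.3 54.5 167
```

```text
t 34.8 tcp [470.1 323.   58.6] alpha 166.9 tilt 0.13 F [-0.2 -0.4 -0.1] g 0.265 q [-0.21  0.98 -0.88  1.82  1.    0.86 -0.25]
now-axes d [0.5 0.2 4.1] yaw -0.1
after-yaw d [0.5 0.2 4.1]
```

{"api": "send_rows", "payload": {"plan": [[[0,0,2],0,0],[[0,0,1],0,0],[[0,0,0],0,0]]}}

```text
time: 35.1
eef_pos: [470.1, 322.9, 55.6]
eef_rot: [-0.357, -3.121, 0.003]
wrist_force: [0.1, -0.4, -1.0]
gripper_width: 0.266
```

{"api": "send_rows", "payload": {"plan": [[[0,0,0.7],0,0],[[0,0,0],0,0]]}}

```text
time: 35.3
eef_pos: [470.1, 323.0, 54.9]
eef_rot: [-0.357, -3.121, 0.003]
wrist_force: [0.3, 0.3, -0.3]
gripper_width: 0.263
```

{"api": "send_rows", "payload": {"plan": [[[0,0,0.5],0,0],[[0,0,0],0,0]]}}

```text
time: 35.5
eef_pos: [470.1, 323.0, 54.4]
eef_rot: [-0.357, -3.121, 0.003]
wrist_force: [0.6, 0.1, -0.6]
gripper_width: 0.263
```

```bash
python3 go.py 469.7 323.3 54.5 167;python3 - <<'E'
from h import *
sd=robot.get_image("side")
crop(sd,200,130,290,200,8,"pics/n3.png")
E
```

```text
t 35.5 tcp [470.1 323.   54.4] alpha 167.0 tilt 0.13 F [ 0.6  0.1 -0.6] g 0.263 q [-0.21  0.98 -0.87  1.83  1.01  0.86 -0.25]
now-axes d [ 0.4  0.2 -0.1] yaw -0.0
after-yaw d [ 0.4  0.2 -0.1]
```

View pics/n3.png

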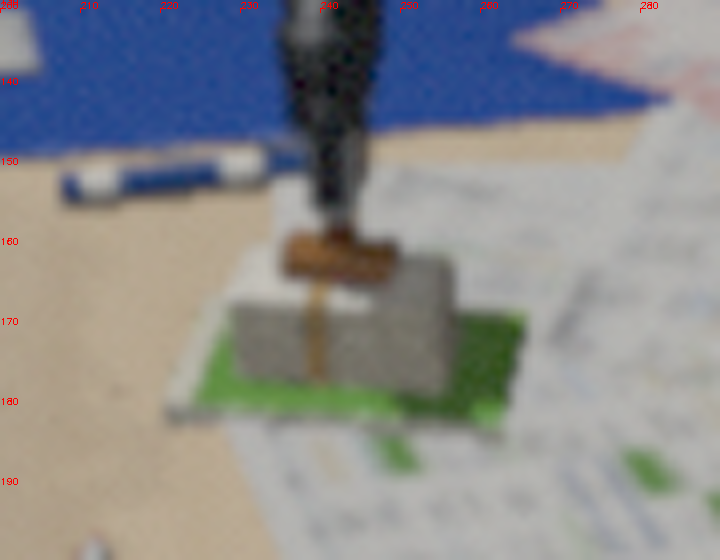

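{"api": "send_rows", "payload": {"plan": [[[-0.5,0,0.6],0,0],[[0,0,0],0,0]]}}

```text
time: 35.75
eef_pos: [470.6, 322.8, 53.8]
eef_rot: [-0.357, -3.121, 0.003]
wrist_force: [0.2, -0.1, -0.3]
gripper_width: 0.268
```

{"api": "send_rows", "payload": {"plan": [[[0,0,0.6],0,0],[[0,0,0],0,0]]}}

```text
time: 35.95
eef_pos: [470.5, 322.9, 53.2]
eef_rot: [-0.357, -3.12, 0.003]
wrist_force: [0.4, -0.1, -1.2]
gripper_width: 0.267
```

{"api": "send_rows", "payload": {"plan": [[[0,0,0.7],0,0],[[0,0,0],0,0]]}}

```text
time: 36.15
eef_pos: [470.6, 323.1, 52.7]
eef_rot: [-0.357, -3.121, 0.003]
wrist_force: [0.6, 1.0, 0.5]
gripper_width: 0.264
```

{"api": "send_rows", "payload": {"plan": [[[0,0,0.7],0,0],[[0,0,0],0,0]]}}

```text
time: 36.35
eef_pos: [470.7, 323.3, 52.6]
eef_rot: [-0.357, -3.121, 0.002]
wrist_force: [-0.5, -0.7, 4.5]
gripper_width: 0.267
```

{"api": "send_rows", "payload": {"plan": [[[0,0,0.7],0,0],[[0,0,0],0,0]]}}

```text
time: 36.55
eef_pos: [470.7, 323.5, 52.5]
eef_rot: [0.357, 3.121, -0.002]
wrist_force: [-1.1, -1.1, 9.3]
gripper_width: 0.268
```

{"api": "send_rows", "payload": {"plan": [[[0,0,-0.8],0,0],[[0,0,0],0,0.5],[[0,0,0],0,0.7],[[0,0,0],0,1],[[0,0,0],0,1],[[0,0,0],0,1],[[0,0,0],0,1],[[0,0,-10],0,1],[[0,0,-20],0,1],[[0,0,-35],0,1],[[0,0,-35],0,1],[[0,0,0],0,1]]}}

```text
time: 37.75
eef_pos: [472.1, 326.5, 157.3]
eef_rot: [0.356, 3.117, 0.009]
wrist_force: [-0.2, 0.5, -0.1]
gripper_width: 1.002
```

```bash
python3 go.py 639.5 -57.5 150 81;python3 - <<'E'
from h import *
sd=robot.get_image("side")
crop(sd,200,130,290,200,8,"pics/n4.png")
E
```

```text
t 37.75 tcp [472.1 326.5 157.3] alpha 167.0 tilt 0.42 F [-0.2  0.5 -0.1] g 1.002 q [-0.15  0.85 -0.98  1.76  0.84  1.01 -0.12]
now-axes d [-249.6 -336.4    6.2] yaw 86.0
after-yaw d [-353.1  225.4    7.3]
```

View pics/n4.png

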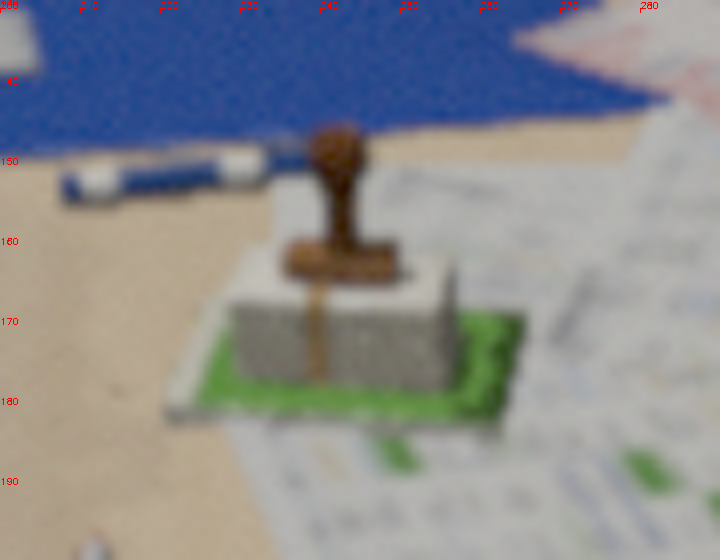

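{"api": "send_rows", "payload": {"plan": [[[-20,-26,0],0,1],[[-25,-34,0],0,1],[[-25,-34,0],0,1],[[-25,-34,0],0,1],[[-25,-34,0],0,1],[[-25,-34,0],0,1],[[-25,-34,0],0,1],[[-25,-34,0],0,1],[[-25,-34,0],0,1],[[-25,-34,0],0,1],[[0,0,0],6,1],[[0,0,0],8,1]]}}

```text
time: 39.0
eef_pos: [633.8, -58.1, 150.9]
eef_rot: [-0.747, -3.049, 0.004]
wrist_force: [-0.2, 0.3, -0.1]
gripper_width: 0.999
```

{"api": "send_rows", "payload": {"plan": [[[0,0,0],8,1],[[0,0,0],8,1],[[0,0,0],8,1],[[0,0,0],8,1],[[0,0,0],8,1],[[0,0,0],8,1],[[0,0,0],8,1],[[0,0,0],8,1],[[0,0,0],8,1],[[0,0,0],0,1]]}}

```text
time: 40.0
eef_pos: [633.7, -55.7, 151.8]
eef_rot: [2.389, 2.039, -0.006]
wrist_force: [-0.6, -0.3, 0.5]
gripper_width: 1.001
```

```bash
python3 go.py 639.5 -57.5 60 81;python3 - <<'E'
from h import *
sd=robot.get_image("side");im=robot.get_image("top")
crop(sd,220,140,360,280,4,"pics/o1.png");crop(im,110,180,190,270,6.5,"pics/o2.png")
E
```

```text
t 40.0 tcp [633.7 -55.7 151.8] alpha 81.0 tilt 0.22 F [-0.6 -0.3  0.5] g 1.001 q [ 0.36  0.83 -0.66  1.56  0.59  0.96 -0.65]
now-axes d [-0.6  6.2 91.8] yaw -0.0
after-yaw d [-0.9  6.1 91.8]
```

View pics/o2.png

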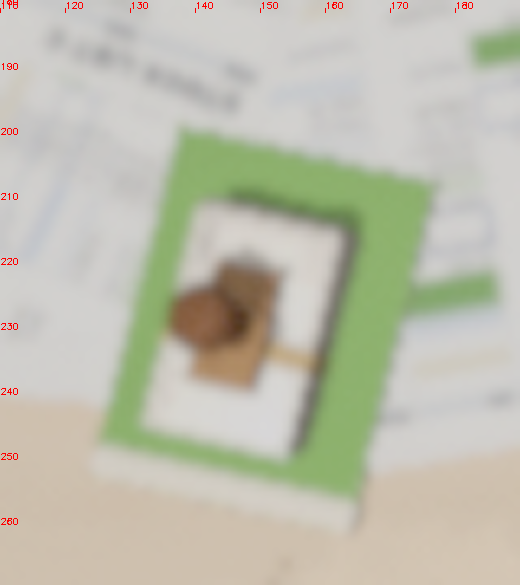

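View pics/o1.png

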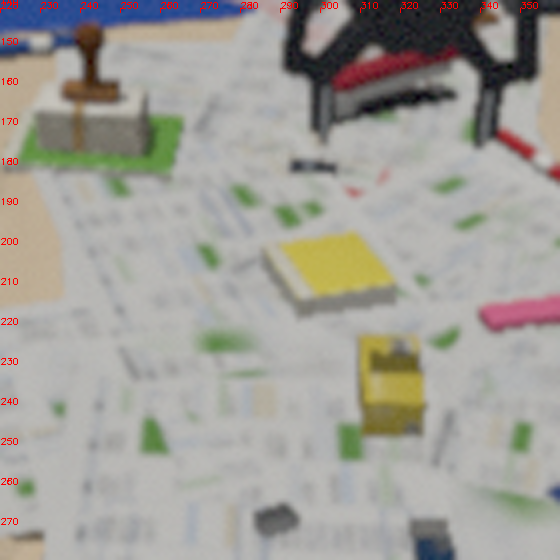

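{"api": "send_rows", "payload": {"plan": [[[0,6,25],0,1],[[0,0,40],0,1],[[0,0,40],0,1],[[0,0,20],0,1],[[0,0,0],0,1],[[0,0,0],0,1]]}}

```text
time: 40.7
eef_pos: [640.4, -56.5, 27.7]
eef_rot: [2.388, 2.041, -0.002]
wrist_force: [1.0, -0.5, 0.7]
gripper_width: 1.002
```

```bash
python3 go.py 639.5 -57.5 -23 81;python3 - <<'E'
from h import *
sd=robot.get_image("side");im=robot.get_image("top")
crop(sd,270,180,360,270,6.5,"pics/o3.png");crop(im,260,130,340,200,7,"pics/o4.png")
E
```

```text
t 40.7 tcp [640.4 -56.5  27.7] alpha 81.0 tilt 0.09 F [ 1.  -0.5  0.7] g 1.002 q [ 0.31  1.   -0.57  1.61  0.72  0.75 -0.75]
now-axes d [-1.1 -0.7 50.7] yaw 0.0
after-yaw d [-1.1 -0.7 50.7]
```

View pics/o3.png

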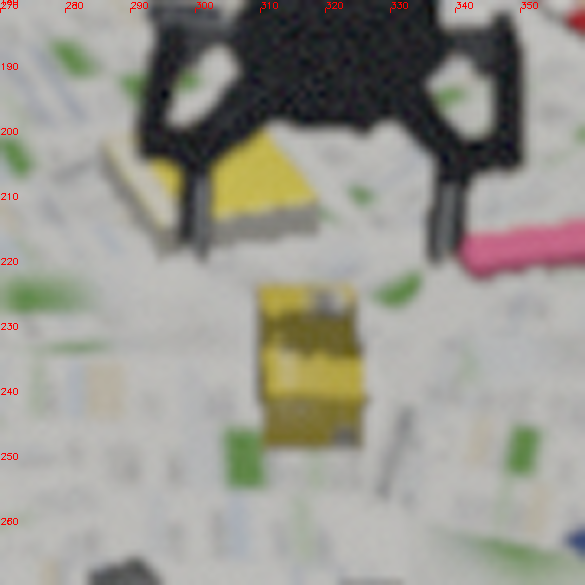

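View pics/o4.png

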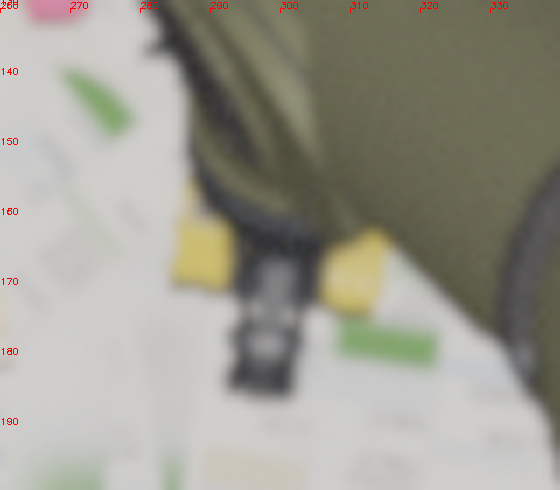

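{"api": "send_rows", "payload": {"plan": [[[-1,-0.5,15],0,1],[[0,0,15],0,1],[[0,0,12],0,1],[[0,0,8],0,1],[[0,0,1],0,1],[[0,0,0],0,0],[[0,0,0],0,0],[[0,0,0],0,0],[[0,0,0],0,0],[[0,0,0],0,0],[[0,0,0],0,0],[[0,0,0],0,0]]}}

```text
time: 42.0
eef_pos: [640.4, -57.7, -22.6]
eef_rot: [2.388, 2.038, -0.001]
wrist_force: [0.6, -0.3, 5.3]
gripper_width: 0.456
```

```bash
python3 go.py 639.5 -57.5 -23 81
```

```text
t 42.0 tcp [640.4 -57.7 -22.6] alpha 81.0 tilt 0.12 F [ 0.6 -0.3  5.3] g 0.456 q [ 0.29  1.06 -0.52  1.62  0.77  0.67 -0.79]
now-axes d [ 0.1 -0.9  0.4] yaw -0.0
after-yaw d [ 0.1 -0.9  0.4]
```

{"api": "send_rows", "payload": {"plan": [[[0,0,-5],0,0],[[0,0,-15],0,0],[[0,0,-25],0,0],[[0,0,-35],0,0],[[0,0,-25],0,0],[[0,0,0],0,0]]}}

```text
time: 42.6
eef_pos: [642.4, -57.0, 86.2]
eef_rot: [2.386, 2.036, 0.007]
wrist_force: [0.9, -0.2, -0.6]
gripper_width: 0.457
```

```bash
python3 go.py 628 86 80 101
```

```text
t 42.6 tcp [642.4 -57.   86.2] alpha 80.9 tilt 0.38 F [ 0.9 -0.2 -0.6] g 0.457 q [ 0.34  0.92 -0.61  1.59  0.66  0.84 -0.7 ]
now-axes d [138.9 -36.8   6. ] yaw -20.1
after-yaw d [143.1  13.1   6.2]
```

{"api": "send_rows", "payload": {"plan": [[[0,0,0],-6,0],[[0,0,0],-7,0],[[0,0,0],-7.1,0],[[25,2,0],0,0],[[35,3,0],0,0],[[35,3,0],0,0],[[30,3,0],0,0],[[18,2,0],0,0],[[0,0,20],0,0],[[0,0,25],0,0],[[0,0,0],0,0],[[0,0,0],0,0]]}}

```text
time: 43.8
eef_pos: [624.6, 84.2, 36.0]
eef_rot: [1.998, 2.424, -0.006]
wrist_force: [0.0, -0.5, -0.1]
gripper_width: 0.456
```

```bash
python3 go.py 628 86 -0.3 101;python3 - <<'E'
from h import *
sd=robot.get_image("side");im=robot.get_image("top")
crop(sd,260,160,350,240,7,"pics/p1.png");crop(im,205,130,285,200,8,"pics/p2.png")
E
```

```text
t 43.8 tcp [624.6  84.2  36. ] alpha 101.0 tilt 0.21 F [ 0.  -0.5 -0.1] g 0.456 q [ 0.13  0.99 -0.64  1.65  0.79  0.78 -0.69]
now-axes d [ 1.2  3.8 36.3] yaw 0.0
after-yaw d [ 1.1  3.7 36.3]
```

View pics/p1.png

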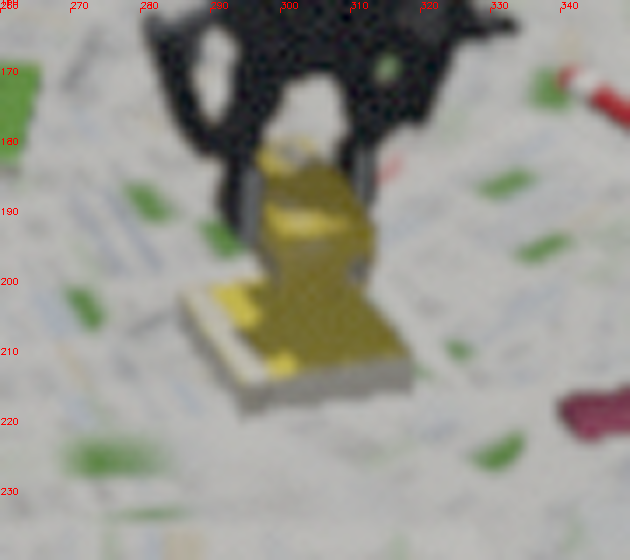

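View pics/p2.png

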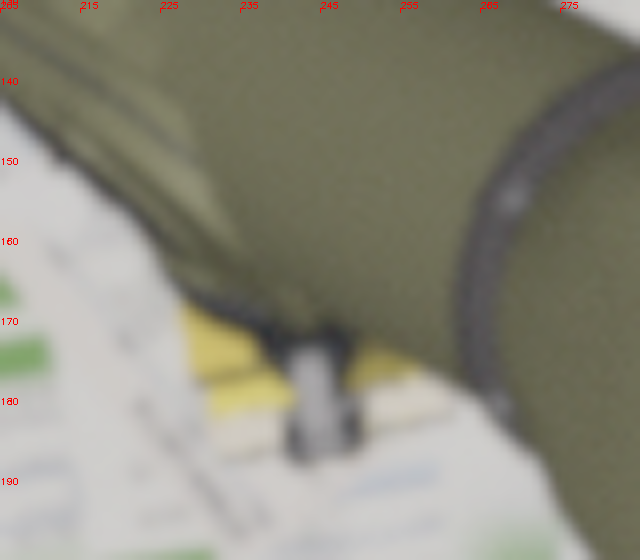

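```bash
python3 - <<'E'
from h import *
im=robot.get_image("top");sd=robot.get_image("side")
a=np.radians(101.);l=np.array([np.cos(a),np.sin(a)]);m=np.array([-np.sin(a),np.cos(a)])
C=unproj(im,[(205+187/8,130+381/8)],88.6)[0,:2];print('top carton',C-39*l-20*m)
P=unproj(im,[(205+218/8,130+462/8)],22.5)[0,:2];print('top pad',P-38.5*l-38.5*m)
# side: carton front-bottom corners L (274,275), R(355,275) crop/7+ (260,160) z58.6
W=unproj(sd,[(260+274/7,160+278/7),(260+356/7,160+276/7)],58.6);print(W,W.mean(0)[:2]+39*l)
W=unproj(sd,[(260+243/7,160+388/7),(260+412/7,160+360/7)],22.5);print(W,W.mean(0)[:2]+38.5*l)
E
```

```text
top carton [623.65751558  83.33300091]
top pad [627.00020058  83.59483158]
[[614.05659993  61.35146916  58.6       ]
 [647.36088311  59.89786958  58.6       ]] [623.2671907   98.90812952]
[[599.00052964  37.13507304  22.5       ]
 [671.5813345   51.37207188  22.5       ]] [627.94478575  82.04621902]
```

{"api": "send_rows", "payload": {"plan": [[[1,3.8,5],0,0],[[0,0,10],0,0],[[0,0,10],0,0],[[0,0,6],0,0],[[0,0,2],0,0],[[0,0,0],0,0],[[0,0,0],0,0]]}}

```text
time: 44.7
eef_pos: [628.6, 87.0, 3.4]
eef_rot: [1.997, 2.425, -0.003]
wrist_force: [-0.6, -0.8, -2.2]
gripper_width: 0.456
```

```bash
python3 go.py 628 86 -0.3 101
```

```text
t 44.7 tcp [628.6  87.    3.4] alpha 101.1 tilt 0.1 F [-0.6 -0.8 -2.2] g 0.456 q [ 0.11  1.04 -0.61  1.64  0.82  0.74 -0.71]
now-axes d [-0.9 -0.7  3.7] yaw 0.1
after-yaw d [-0.9 -0.7  3.7]
```

{"api": "send_rows", "payload": {"plan": [[[-1,-0.5,1.5],0,0],[[0,0,1],0,0],[[0,0,0.7],0,0],[[0,0,0],0,0]]}}

```text
time: 45.1
eef_pos: [628.2, 85.7, 0.1]
eef_rot: [1.997, 2.425, -0.003]
wrist_force: [-0.5, -0.5, -2.1]
gripper_width: 0.458
```

{"api": "send_rows", "payload": {"plan": [[[0,0,0.7],0,0],[[0,0,0],0,0]]}}

```text
time: 45.3
eef_pos: [628.2, 85.7, 0.1]
eef_rot: [1.997, 2.424, -0.003]
wrist_force: [-1.8, -0.5, 5.5]
gripper_width: 0.458
```

{"api": "send_rows", "payload": {"plan": [[[0,0,0.5],0,0],[[0,0,0],0,0]]}}

```text
time: 45.5
eef_pos: [628.2, 85.7, 0.0]
eef_rot: [1.996, 2.424, -0.003]
wrist_force: [-3.1, -1.5, 8.7]
gripper_width: 0.454
```

{"api": "send_rows", "payload": {"plan": [[[0,0,-0.6],0,1],[[0,0,0],0,1],[[0,0,0],0,1],[[0,0,0],0,1],[[0,0,0],0,1],[[0,0,0],0,1],[[0,0,-10],0,1],[[0,0,-20],0,1],[[0,0,-30],0,1],[[0,0,-30],0,1],[[0,0,0],0,1]]}}

```text
time: 46.6
eef_pos: [631.3, 87.6, 94.6]
eef_rot: [1.994, 2.421, 0.009]
wrist_force: [1.0, 0.1, -0.0]
gripper_width: 1.0
```

```bash
python3 go.py 631.8 -210 90 87
```

```text
t 46.6 tcp [631.3  87.6  94.6] alpha 101.0 tilt 0.42 F [ 1.   0.1 -0. ] g 1.0 q [ 0.15  0.92 -0.69  1.61  0.72  0.88 -0.63]
now-axes d [-292.2  -56.5    4.2] yaw 14.0
after-yaw d [-297.2   16.1    4.6]
```

{"api": "send_rows", "payload": {"plan": [[[0,0,0],7,1],[[0,0,0],7,1],[[-25,2,0],0,1],[[-38,2,0],0,1],[[-38,2,0],0,1],[[-38,2,0],0,1],[[-38,2,0],0,1],[[-38,2,0],0,1],[[-38,2,0],0,1],[[-30,2,0],0,1],[[-14,0,0],0,1],[[0,0,0],0,1]]}}

```text
time: 47.8
eef_pos: [628.1, -214.2, 89.5]
eef_rot: [2.281, 2.158, -0.005]
wrist_force: [1.0, -0.0, -0.7]
gripper_width: 0.997
```

```bash
python3 go.py 631.8 -210 -25 87;python3 - <<'E'
from chk import *
sd=robot.get_image("side");im=robot.get_image("top")
crop(sd,270,150,350,220,8,"pics/q1.png");crop(im,205,130,285,200,8,"pics/q2.png")
crop(im,320,140,400,200,8,"pics/q3.png")
chk(52.5,78,40,(628,86,-79),'carton');
E
```

```text
t 47.8 tcp [ 628.1 -214.2   89.5] alpha 86.8 tilt 0.2 F [ 1.  -0.  -0.7] g 0.997 q [ 0.59  0.95 -0.67  1.52  0.69  0.92 -0.36]
now-axes d [  4.7   3.6 114.5] yaw -0.2
after-yaw d [  4.3   3.5 114.5]
carton top [621.2  83.8 -77.1] 184.9
carton side [630.5  87.4 -85. ] 196.7
```

View pics/q1.png

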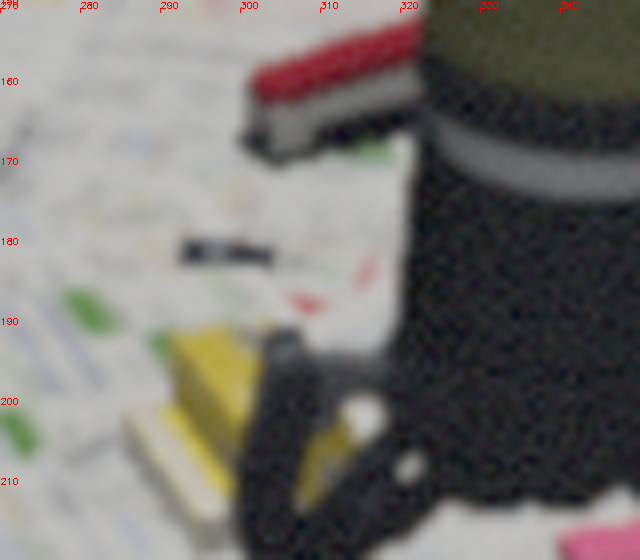

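View pics/q2.png

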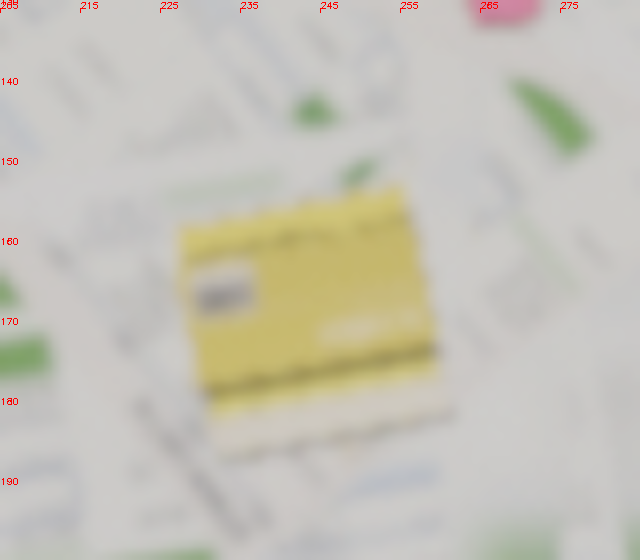

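View pics/q3.png

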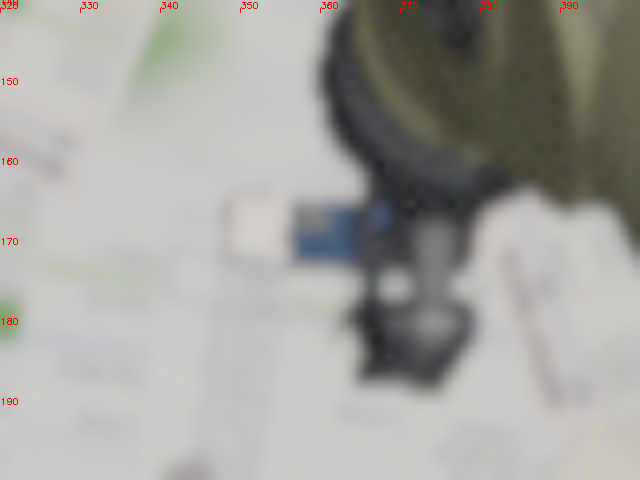

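```bash
python3 - <<'E'
from h import *
im=robot.get_image("top")
q=lambda L:[(205+x/8,130+y/8) for x,y in L]
W=unproj(im,q([(186,264),(409,215),(436,350),(208,392)]),52.5)[:,:2];print('carton',W.mean(0),[np.linalg.norm(W[i]-W[(i+1)%4]).round() for i in range(4)],np.degrees(np.arctan2(*(W[0]-W[1]+W[3]-W[2])[::-1])))
W=unproj(im,q([(180,232),(403,190),(452,412),(218,462)]),22.5)[:,:2];print('pad',W.mean(0),[np.linalg.norm(W[i]-W[(i+1)%4]).round() for i in range(4)],np.degrees(np.arctan2(*(W[0]-W[1]+W[3]-W[2])[::-1])))
W=unproj(im,[(347.5+.7,164.5),(370,165.6),(369.4,174),(348.2,172.6)],13)[:,:2];print('er',W.mean(0))
E
```

```text
carton [626.92365551  83.08689181] [np.float64(72.0), np.float64(44.0), np.float64(72.0), np.float64(41.0)] 101.61590178436907
pad [626.65518452  83.96146819] [np.float64(73.0), np.float64(74.0), np.float64(76.0), np.float64(76.0)] 101.57765850585253
er [ 631.96894368 -211.62665528]
```

{"api": "send_rows", "payload": {"plan": [[[3.5,3.5,15],-0.2,1],[[0,0,25],0,1],[[0,0,25],0,1],[[0,0,15],0,1],[[0,0,10],0,1],[[0,0,0],0,1],[[0,0,0],0,1]]}}

```text
time: 48.75
eef_pos: [633.2, -208.1, 0.5]
eef_rot: [2.273, 2.167, -0.002]
wrist_force: [-0.3, -0.3, 0.8]
gripper_width: 0.996
```

```bash
python3 go.py 631.8 -210.5 -25 87;python3 - <<'E'
from chk import *
sd=robot.get_image("side");im=robot.get_image("top")
crop(sd,290,220,370,300,7,"pics/r1.png")
crop(im,320,140,400,200,8,"pics/r3.png")
E
```

```text
t 48.75 tcp [ 6.332e+02 -2.081e+02  5.000e-01] alpha 87.3 tilt 0.1 F [-0.3 -0.3  0.8] g 0.996 q [ 0.55  1.07 -0.6   1.54  0.78  0.79 -0.42]
now-axes d [-2.4 -1.3 25.6] yaw 0.3
after-yaw d [-2.5 -1.3 25.5]
```

View pics/r1.png

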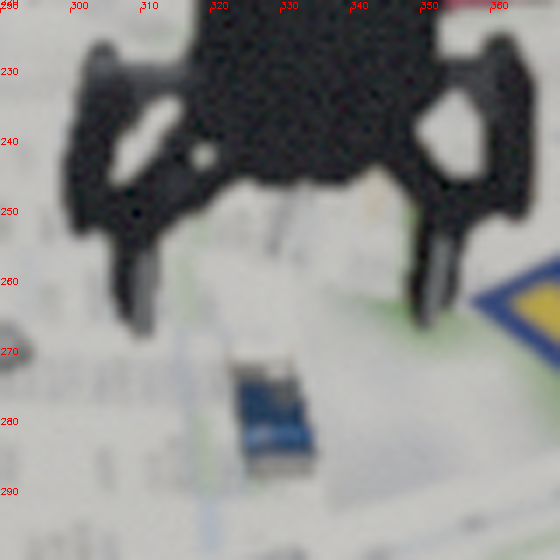

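View pics/r3.png

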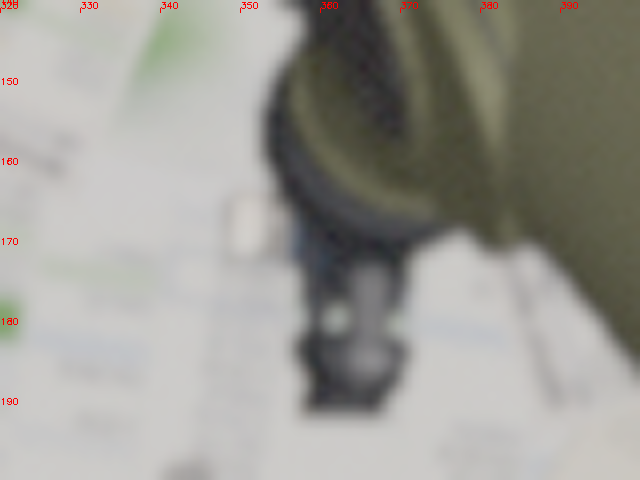

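```bash
python3 - <<'E'
from h import *
sd=robot.get_image("side")
q=lambda L:[(290+x/7,220+y/7) for x,y in L]
W=unproj(sd,q([(244,455),(313,447),(292,355),(232,358)]),13);print(W.round(1),W.mean(0))
W=unproj(sd,q([(250,474),(316,467)]),0);print(W.round(1))
E
```

```text
[[ 618.9 -237.1   13. ]
 [ 641.9 -235.8   13. ]
 [ 646.6 -191.5   13. ]
 [ 626.1 -191.    13. ]] [ 633.35557928 -213.83887472   13.        ]
[[ 623.2 -232.4    0. ]
 [ 645.5 -231.5    0. ]]
```

{"api": "send_rows", "payload": {"plan": [[[-2,-1,10],0.3,1],[[0,0,8],0,1],[[0,0,6],0,1],[[0,0,2.5],0,1],[[0,0,0],0,1],[[0,0,0],0,0],[[0,0,0],0,0],[[0,0,0],0,0],[[0,0,0],0,0],[[0,0,0],0,0],[[0,0,0],0,0],[[0,0,0],0,0]]}}

```text
time: 50.1
eef_pos: [631.9, -210.4, -26.0]
eef_rot: [2.279, 2.161, -0.002]
wrist_force: [-0.5, -0.3, 4.3]
gripper_width: 0.233
```

```bash
python3 go.py 631.8 -210.5 -26 87
```

```text
t 50.1 tcp [ 631.9 -210.4  -26. ] alpha 87.0 tilt 0.12 F [-0.5 -0.3  4.3] g 0.233 q [ 0.54  1.1  -0.58  1.54  0.8   0.75 -0.44]
now-axes d [-0.1 -0.1  0. ] yaw -0.0
after-yaw d [-0.1 -0.1  0. ]
```

{"api": "send_rows", "payload": {"plan": [[[0,0,-5],0,0],[[0,0,-15],0,0],[[0,0,-30],0,0],[[0,0,-35],0,0],[[0,0,-35],0,0],[[0,0,0],-7,0],[[0,0,0],-7.4,0],[[0,0,0],0,0]]}}

```text
time: 50.9
eef_pos: [631.5, -210.4, 94.6]
eef_rot: [1.99, 2.43, -0.002]
wrist_force: [-0.1, 1.0, -0.3]
gripper_width: 0.234
```

```bash
python3 go.py 628 85.5 90 101.3;python3 - <<'E'
from h import *
sd=robot.get_image("side")
crop(sd,290,160,370,270,5,"pics/s2.png")
E
```

```text
t 50.9 tcp [ 631.5 -210.4   94.6] alpha 101.4 tilt 0.11 F [-0.1  1.  -0.3] g 0.234 q [ 0.61  0.96 -0.73  1.51  0.74  0.96 -0.14]
now-axes d [290.8  54.8   4.1] yaw 0.1
after-yaw d [290.8  54.5   4.6]
```

View pics/s2.png

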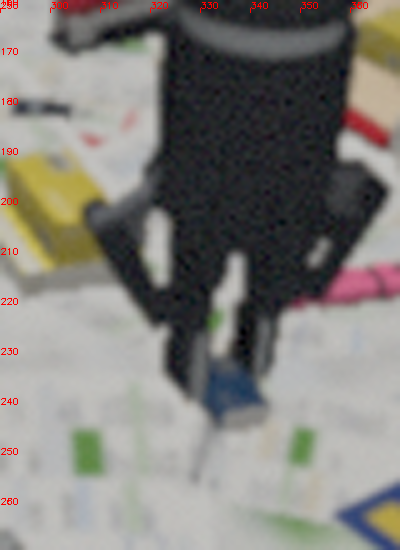

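{"api": "send_rows", "payload": {"plan": [[[25,5,0],0,0],[[38,7,0],0,0],[[38,7,0],0,0],[[38,7,0],0,0],[[38,7,0],0,0],[[38,7,0],0,0],[[38,7,0],0,0],[[28,6,0],0,0],[[10,2,0],0,0],[[0,0,20],0,0],[[0,0,20],0,0],[[0,0,0],0,0]]}}

```text
time: 52.15
eef_pos: [626.1, 83.1, 50.3]
eef_rot: [-1.994, -2.426, 0.013]
wrist_force: [-1.0, -0.2, -0.7]
gripper_width: 0.238
```

```bash
python3 go.py 628.2 85.7 26.5 101.3;python3 - <<'E'
from h import *
sd=robot.get_image("side");im=robot.get_image("top")
crop(sd,260,150,350,230,7,"pics/u1.png");crop(im,205,130,285,200,8,"pics/u2.png")
E
```

```text
t 52.15 tcp [626.1  83.1  50.3] alpha 101.2 tilt 0.47 F [-1.  -0.2 -0.7] g 0.238 q [ 0.14  0.97 -0.66  1.63  0.77  0.82 -0.66]
now-axes d [ 2.3  2.7 23.8] yaw -0.1
after-yaw d [ 2.2  2.5 23.8]
```

View pics/u1.png

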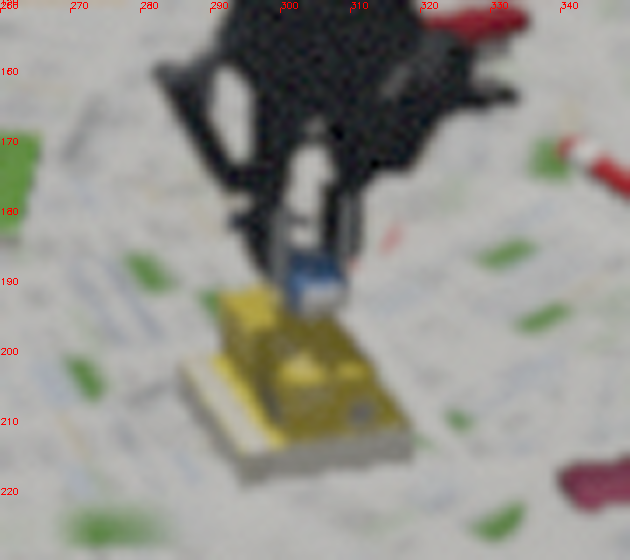

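View pics/u2.png

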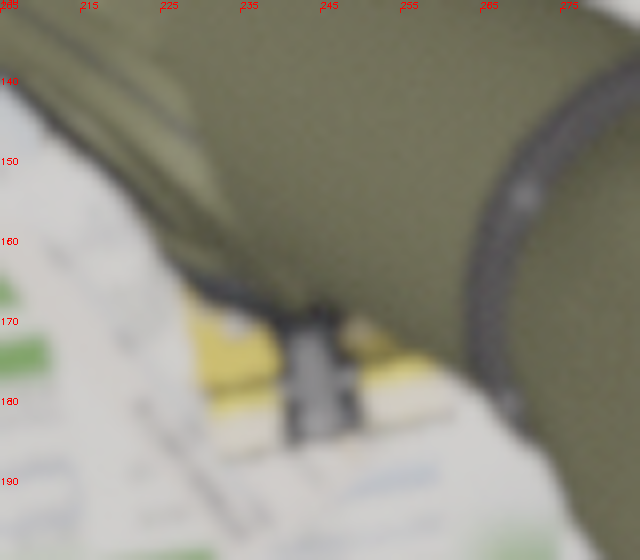

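```bash
python3 - <<'E'
from h import *
im=robot.get_image("top");sd=robot.get_image("side")
a=np.radians(101.3);l=np.array([np.cos(a),np.sin(a)])
W=unproj(sd,[(260+303/7,150+313/7),(260+346/7,150+305/7)],76.3);print(W,W.mean(0)[:2]+29*l)
# carton near top edge in side: z52.5
W=unproj(sd,[(260+272/7,150+382/7),(260+372/7,150+374/7)],52.5);print(W,W.mean(0)[:2]+39*l)
print(unproj(im,[(205+237/8,130+325/8)],89))
E
```

```text
[[624.07286185  57.86171695  76.3       ]
 [642.52713719  62.629139    76.3       ]] [627.61756134  88.68325307]
[[610.59300381  45.37811346  52.5       ]
 [651.74788891  47.75743009  52.5       ]] [623.52854673  84.81174346]
[[613.77624059 102.72453657  89.        ]]
```

{"api": "send_rows", "payload": {"plan": [[[0.4,2.5,5],0,0],[[0,0,8],0,0],[[0,0,5],0,0],[[0,0,2],0,0],[[0,0,0],0,0],[[0,0,0],0,0]]}}

```text
time: 52.95
eef_pos: [630.4, 86.9, 33.0]
eef_rot: [1.99, 2.43, -0.003]
wrist_force: [0.2, 0.1, -0.7]
gripper_width: 0.234
```

```bash
python3 go.py 628.5 84 26.5 101.3
```

```text
t 52.95 tcp [630.4  86.9  33. ] alpha 101.4 tilt 0.11 F [ 0.2  0.1 -0.7] g 0.234 q [ 0.13  1.   -0.64  1.63  0.79  0.79 -0.68]
now-axes d [-2.4 -2.5  6.5] yaw 0.1
after-yaw d [-2.4 -2.5  6.5]
```

{"api": "send_rows", "payload": {"plan": [[[-2.4,-2.5,2],0,0],[[0,0,2],0,0],[[0,0,1.5],0,0],[[0,0,0],0,0],[[0,0,0],0,0]]}}

```text
time: 53.45
eef_pos: [628.5, 84.0, 27.5]
eef_rot: [1.99, 2.43, -0.003]
wrist_force: [0.4, -0.2, 0.2]
gripper_width: 0.236
```

{"api": "send_rows", "payload": {"plan": [[[0,0,0.7],0,0],[[0,0,0],0,0]]}}

```text
time: 53.65
eef_pos: [628.5, 83.9, 26.8]
eef_rot: [1.99, 2.43, -0.003]
wrist_force: [-0.8, 0.6, -0.0]
gripper_width: 0.237
```

{"api": "send_rows", "payload": {"plan": [[[0,0,0.6],0,0],[[0,0,0],0,0]]}}

```text
time: 53.85
eef_pos: [628.5, 83.9, 26.6]
eef_rot: [1.99, 2.43, -0.003]
wrist_force: [-1.0, 0.5, 3.0]
gripper_width: 0.234
```

```bash
python3 - <<'E'
from h import *
sd=robot.get_image("side")
crop(sd,280,170,330,220,12,"pics/v1.png")
E
```

```text
(no output)
```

View pics/v1.png

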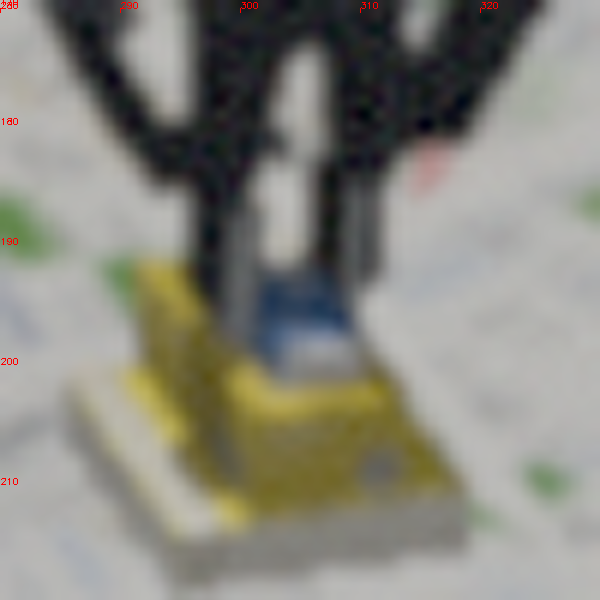

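{"api": "send_rows", "payload": {"plan": [[[0,0,-0.3],0,0.4],[[0,0,0],0,0.6],[[0,0,0],0,0.9],[[0,0,0],0,1],[[0,0,0],0,1],[[0,0,0],0,1],[[0,0,-10],0,1],[[0,0,-20],0,1],[[0,0,-35],0,1],[[0,0,-35],0,1],[[0,0,-20],0,1],[[0,0,0],0,1]]}}

```text
time: 55.1
eef_pos: [630.8, 85.4, 150.8]
eef_rot: [1.988, 2.427, 0.006]
wrist_force: [0.8, 0.7, -0.5]
gripper_width: 1.001
```

{"api": "send_rows", "payload": {"plan": [[[-30,0,0],0,1],[[-40,0,0],0,1],[[-40,0,0],0,1],[[-40,0,0],0,1],[[-40,0,0],0,1],[[-40,0,0],0,1],[[-40,0,0],0,1],[[-40,0,0],0,1],[[-40,0,0],0,1],[[-20,0,0],0,1],[[0,0,0],0,1],[[0,0,0],0,1]]}}

```text
time: 56.3
eef_pos: [700.8, -277.7, 146.3]
eef_rot: [-1.99, -2.429, 0.003]
wrist_force: [-0.1, 1.0, -0.2]
gripper_width: 1.001
```

```bash
python3 go.py; python3 - <<'E'
from chk import *
sd=robot.get_image("side");im=robot.get_image("top")
crop(sd,200,140,340,230,5.6,"pics/w1.png");crop(im,205,130,285,200,8,"pics/w2.png");crop(im,110,80,430,290,2.4,"pics/w3.png")
E
```

```text
t 56.3 tcp [ 700.8 -277.7  146.3] alpha 101.4 tilt 0.13 F [-0.1  1.  -0.2] g 1.001 q [ 0.61  1.02 -0.76  1.13  0.67  1.23  0.09]
```

View pics/w1.png

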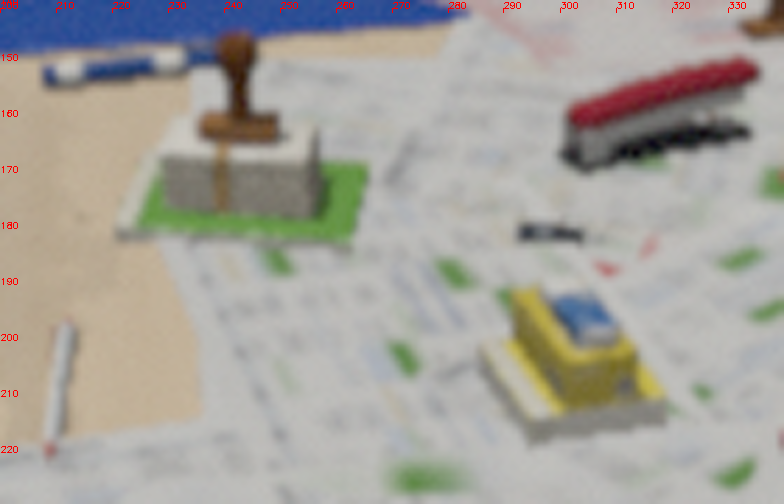

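View pics/w2.png

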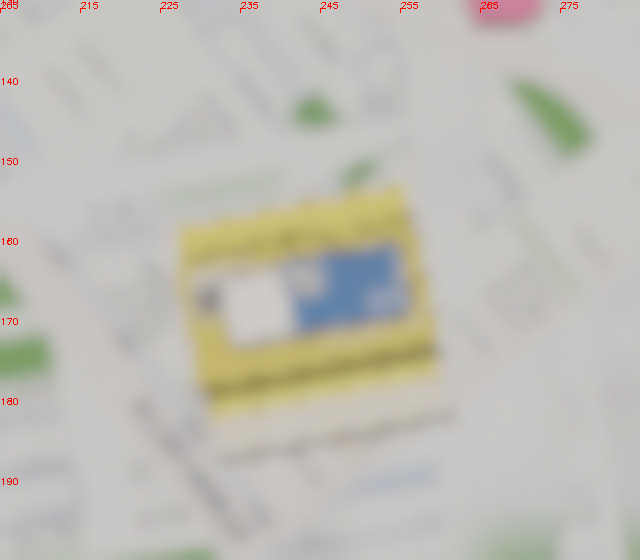

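View pics/w3.png

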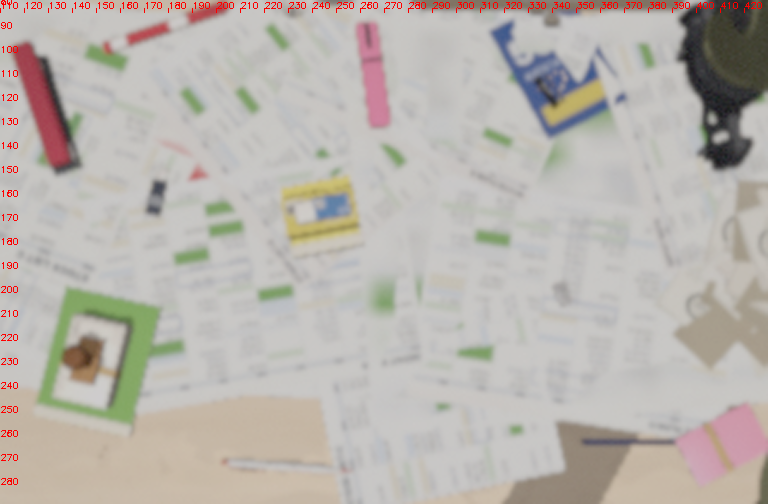

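```bash
python3 - <<'E'
from station import robot
print(robot.hand_in()); print(robot.sense()['time'])
E
```

```text
the job is handed in; nothing more can be done
None
the job is handed in; nothing more can be done
```

Both sets are built and handed in; the robot clock read 56.3 s at the last check, against the 128 s limit. The hand-in gave no verdict.

- **Wide pad:** thick pack, then thin pack, then the stamp standing upright on top. In the top view the two packs sit within about 1 mm and 1° of each other. They are about 2–3 mm off the pad centre, and the stamp is about 2–3 mm off the pack centre.
- **Square pad:** the carton sits within about 1 mm of the pad centre and square with it, by the hand-picked corners. The eraser lies lengthwise on it, about 1–2 mm off centre.
- **Left alone:** the sharpener, USB stick and pink pack are where they were. The last move left the open gripper clear, at about 146 mm reported height.

**Checks that disagreed:**
- **Tool height:** the fingertips sit about 29 mm above the reported tool point. I found this by touching the thick pack with shut fingers, at about 21 N, and corrected all later heights for it.
- **Camera agreement:** the two cameras and the automatic edge fit differ by up to about 10 mm on some stacked tops. I went by hand-picked corners in the top view, the robot's position at release and the contact forces.

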